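Reload the badge printer's card hopper

TASK

Get the badge printer ready for the next batch: lift every empty card cassette out of its hopper into the black returns tray, stand all the full cassettes from the grey tray upright in the hopper bays, and turn the gauge knob until the red pointer stands at the notch of the yellow rider (leave the rider itself where it is). When the hopper is loaded, push the smoked sliding gate shut over it by its orange tab until the spring catch snaps in behind it. Leave the other things on the desk alone.

Things in the scene. Friction and masses are not known exactly. Their poses are not given: they have to be found in the camera images.
- feeder: badge printer's card feeder, light grey, fixed, 244 (x) x 228 (y) mm, origin under it on the desk, +x away from the robot (turned up to 0.2 rad), +y left. y -114..0: print engine, 85 mm high. y 0..92, x -40..92: hopper, open above, floor at height 10, walls 6 thick, 86 high. x -110..-46: dark gauge console, 55 high. Catch pot behind the hopper (x 99..130, y 62..104), 102 high
- bay_1 (a point): floor centre of the hopper bay nearest the robot (feeder x -18, y 46, height 10 mm), axes as the feeder's. Ribs along y, 3 mm thick, 14 mm high, at feeder x 4 and 48 part the hopper into three bays, each at least 41 mm wide (x) and 92 mm long (y)
- bay_2 (a point): the same for the middle bay (feeder x +26, y +46)
- bay_3 (a point): the same for the far bay (feeder x +70, y +46)
- full_1: cassette full of cards (edges show white in its top), may be absent; at first in the grey tray. Blue box 34 (x) x 80 (y) x 48 (z) mm, 0.16 to 0.26 kg; in the middle of its top a black grip block 22 (x) x 20 (y) mm, from 48 to 72 mm above the underside: take it across the 20 mm (y). It goes into a bay with its y along the bay's y, either way round. Origin: centre of the underside, z up
- full_2: full card cassette, same as full_1; may be absent
- full_3: full card cassette, same as full_1; may be absent
- empty_1: empty card cassette: same blue box, grip and origin as full_1, 0.11 kg, but dark and hollow inside. May be absent. Stands in a hopper bay at first, its y along the feeder's y
- empty_2: empty card cassette, same as empty_1; may be absent
- empty_3: empty card cassette, same as empty_1; may be absent
- stock_tray: grey low tray, fixed, holds the full cassettes at first; 190 (x) x 108 (y) x 22 (z) mm outside, walls and floor 4 mm. Origin: centre of the underside, on the desk. It stands left or right of the feeder
- return_tray: black low tray for the empty cassettes, fixed, same size and origin as stock_tray, on the other side of the feeder; room for three cassettes side by side 58 mm apart along its x, each with its y along the tray's y
- gate (a joint): travel of the sliding gate, m, towards feeder +y (left): 0 = open, parked over the print engine; 0.107 = fully shut over the hopper, at its stop. Smoked plate 145 (x) x 108 (y) x 5 mm, underside 89 mm above the desk. Sliding takes about 6 N, pushing past the catch over the last 20 mm about 12 N; it stays where it is left
- gate_tab (a point): on the gate's orange push tab, upright, 40 (x) x 8 (y) x 32 (z) mm, from 94 to 126 mm above the desk: this point is in the middle of the face that is pushed (its right, feeder -y face), 114 mm above the desk; axes as the feeder's
- catch (a joint): spring catch roller behind the hopper's back wall, m: 0 = sprung out, about 0.006 = pushed back by the tooth on the gate's edge (gate at about 0.085 to 0.102). With the gate at 0.104 or more it springs back to 0 behind the tooth and holds the gate
- gauge_knob (a joint): angle of the card-thickness gauge knob, rad, 0 to 5, grows clockwise seen from above; 1 rad clockwise moves the red pointer 10 mm to the feeder's +y (left). Turning takes about 0.05 N m and it stays where it is left
- gauge_knob_grip (a point): point on the upright axis of the gauge knob, on the console in front of the print engine, 92 mm above the desk; the grip is an upright black bar 42 x 14 mm over a disc of 22 mm radius (top 69 mm above the desk), the bar from there to 99 mm above the desk, its length along this point's x axis (which turns with the knob), its 14 mm along y
- pointer_tip (a point): tip of the red pointer on the gauge scale of the console; slides along the feeder's y; axes as the feeder's
- rider_notch (a point): middle of the notch in the yellow rider (12 mm wide) on the same scale, the mark for the card stock in use; stiff, not to be shifted; axes as the feeder's. The pointer stands at it when both have the same y in the feeder's frame
- badge_reader: white badge reader 72 x 108 x 21 mm lying on the desk, bystander; origin: centre of the underside
- highlighter: green highlighter 20 x 130 x 18 mm lying on the desk, bystander; origin: centre of the underside
- glue_stick: glue stick, 24 mm thick, 88 mm high, standing on the desk, bystander; origin: centre of the underside
- staple_carton: carton of staples 34 x 60 x 19 mm, bystander; origin: centre of the underside

How it is judged:
By the outcome, as a careful person would: the job done as asked, in the order asked, and still so for the second after the job is handed in, with the robot touching nothing.
Of full_1, full_2, full_3 only 2 to 3 are there at a start; the rules pass over those that are not, and their reading is None.
Of empty_1, empty_2, empty_3 only 2 to 3 are there at a start; the rules pass over those that are not, and their reading is None.
At some moment in a run one of full_1, full_2, full_3 may be knocked a few centimetres aside while the robot is not near it.
It also fails if it takes over 210 s, if anything falls off the work surface, if the arm or the gripper's body presses on something with over 40 N, if the wrist force passes 120 N, or if a joint passes its speed limit or range.

ROBOT

A 7-joint arm with a two-finger parallel gripper is mounted at the origin on a cart in front of the work surface, level with it; the furniture and walls round the work are solid. World frame = base frame: x ahead of the robot, y to its left, z up, the work surface at z = 0. Lengths are in m, angles in rad, forces in N, time in s.
With the tool pointing down it reaches from about 0.35 to 0.9 m from the base axis. Payload 19.9 kg.
Tool frame: the origin (TCP) lies on the centre line of the jaws, within the pads' length; the fingertips stand 8 mm ahead of it and the grasp point (between the pads) lies 11 mm behind it; x points along the fingers, z is the direction in which the jaws open and shut, and the axes are right-handed (so a half turn about x gives the same grasp; the last joint's range is limited). The gripper opens to 94 mm and grips with 3 to 60 N. Pads are 16 mm wide; open, the fingers measure 119 mm over their backs; the gripper's body (75 mm by 177 mm) begins 78 mm behind the grasp point.
Start: joints at [1.192, 0.417, -0.01, 1.614, 0.005, 1.111, -0.053], TCP at [0.207, -0.59, 0.213] pointing down, gripper open.
Joint ranges: [-2.81, 2.81], [-0.39, 2.02], [-1.27, 1.25], [0.06, 2.57], [-1.19, 4.33], [0.19, 2], [-2.82, 2.82]. Speed limits (rad/s): [1.89, 1.89, 2.39, 2.39, 3.01, 3.01, 3.01].

INTERFACE

Orientations are given as a unit quaternion [x, y, z, w].
In Python, from plant import bot, optics, search_frame, pinpoint gives the robot as it stands.
- The arm moves only by the tool carry_out, never from a script. Its argument "moves" is a list that holds one entry, the list of rows, each a list of 7 numbers: the shift along the tool's x, y, z in cm, then the turn, a rotation vector about the tool's x, y, z in degrees, then the finger opening in cm, from 0 to 9.4. In form: [[[dx, dy, dz, ax, ay, az, fingers], ...]]. A call has exactly 10 rows; each row is the pose to reach, as a shift and turn from the pose commanded when the call began, along the tool's axes at that moment; what a row does not reach only later rows make up. A row lasts 1/12 s, in which the tool goes at most 41.7 mm and 7.16 degrees, less where a joint would pass 70% of its speed; a pose out of reach is approached as far as the arm can. A call with a gripper value outside its range is refused whole. The fingers move at their own pace and stop on an object; "squeeze" is the grip in N (left out, the last holds). Time passes only in rows, so rows that repeat a pose let the fingers close, or fill a call up. It gives the time, the measured TCP pose, the force and the opening at its end, in the units of the state.
- bot.get_state(): the state, without advancing time (a new reading comes with each control period).
- optics.camera(name): name is "scene" or "top"; returns the picture (480x640x3 uint8, blue, green, red); there is no depth.
- optics.camera_model(name): a dict with "K" (3x3 intrinsics, pixels), "position" and "attitude" of the camera in the world. Camera axes: x right, y up, looking along -z (the intrinsics and any distortion apply to the point x, -y, -z); pixel columns grow to the right and rows downward; lengths in m; the calibration is good to about 2 mm. A picture is of the moment at which its call begins. camera_model takes no time and is no camera call.
- bot.finish_job(): hands the job in, once; it reports no verdict.
Trained networks look in the newest picture that a camera, given by its name, has taken for a name from the list of things; names that differ only in an ending like _2 or _b are one class to them, and where a whole thing is asked for, a point or a joint stands for the part that bears it (a point fixed in the world has none). Each returns a list of dicts, best first, with "score" (0 to 1); they miss things now and then, are a little off and sometimes report something else, mostly with a low value. They report only what shows in the picture. A call takes as long as a camera call.
- search_frame(camera, name): "box" ([left, top, right, bottom] in pixels, round what is visible of it).
- pinpoint(camera, name): "position" ([column, row] in pixels: a listed point, or the origin of a listed thing).
The state is a dict: "clock": time; "joints": joint angles; "qd": joint speeds; "effort": joint torques, N m; "tool_pos": TCP position; "tool_rot": TCP orientation; "force": force on the tool from outside, world axes, zero at the start; "wrist_torque": the same for the moment, N m; "gripper_width": finger opening in m.
Only numpy, scipy, OpenCV 4.12 (cv2) and the standard library are available. Lean on these libraries where they do the work, as an engineer would, in place of code of your own. Each camera call takes 0.05 s, during which the arm holds its last target.

## Working session

There is one attempt and no reset: what is moved stays moved. The work goes in short steps, Python scripts to look and compute and a tool call to move; the robot and the scene stay as the last step left them, time stands still between calls to the robot, and variables do not carry over. Pictures are saved under pics/ and viewed, and the job is handed in when it is done.

Besides the shell and the picture viewer there is one more tool, called after "Emit:" by a JSON object that holds its "op" and its "data", one argument or row to a line. carry_out: Moves the arm, as the interface text tells. Its arguments: {"type":"object","properties":{"moves":{"type":"array"},"squeeze":{"type":"number"}},"required":["moves"]}

```bash
ls; mkdir -p pics; python3 - <<'E'
from plant import bot, optics, search_frame, pinpoint
import cv2
s=bot.get_state(); print({k:s[k] for k in ('clock','tool_pos','tool_rot','force','gripper_width')})
for c in('scene','top'):
    im=optics.camera(c); cv2.imwrite(f'pics/{c}0.png',im); print(c,optics.camera_model(c))
E
```

```text
pics
{'clock': 0.0, 'tool_pos': array([ 0.20637986, -0.58956777,  0.21282951]), 'tool_rot': array([ 0.40934691,  0.57709081, -0.40892747,  0.57635026]), 'force': array([-0.06361277, -0.60609795, -0.46245715]), 'gripper_width': 0.0939590513726748}
scene {'K': array([[619.42010917,   0.        , 310.26823421],
       [  0.        , 619.42010917, 238.73080557],
       [  0.        ,   0.        ,   1.        ]]), 'position': array([-0.32662253, -0.72013022,  0.55119202]), 'attitude': array([ 0.50779578, -0.230451  , -0.34131837,  0.75666211])}
top {'K': array([[446.38147419,   0.        , 319.35792845],
       [  0.        , 446.38147419, 238.11673026],
       [  0.        ,   0.        ,   1.        ]]), 'position': array([0.44429077, 0.02150616, 1.03796952]), 'attitude': array([ 0.03020381, -0.02882296, -0.69750575,  0.71536193])}
```

View pics/scene0.png

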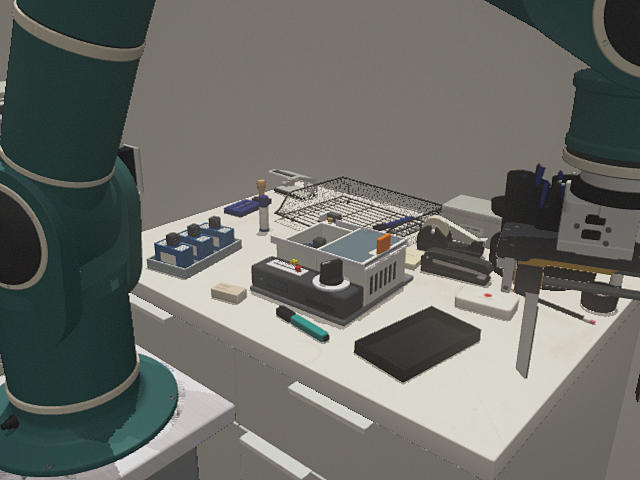

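View pics/top0.png

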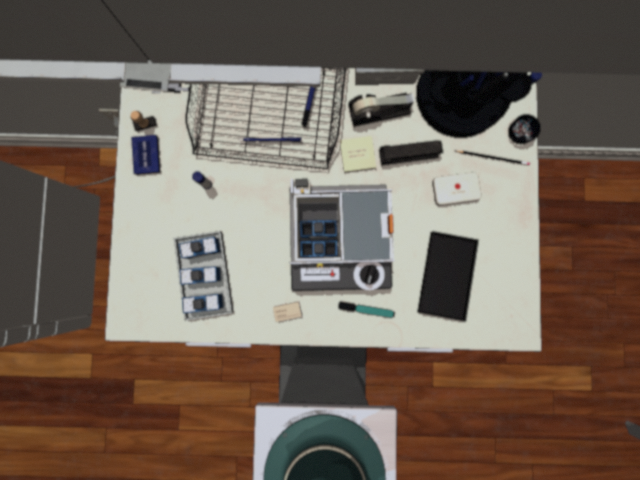

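Top view: grey tray at left (~(203,275)) with three full cassettes, feeder at (342,238) with two empties in the near/middle bays, black tray at right (448,276).

```bash
cat > h.py <<'E'
import numpy as np, cv2
from scipy.spatial.transform import Rotation as R
from plant import bot, optics, search_frame, pinpoint
def cam(c):
    m=optics.camera_model(c); return np.array(m['K']),np.array(m['position']),R.from_quat(m['attitude']).as_matrix()
def bp(c,px,z):
    K,p,A=cam(c); d=A@np.array([(px[0]-K[0,2])/K[0,0],-(px[1]-K[1,2])/K[1,1],-1]); return p+d*(z-p[2])/d[2]
def pj(c,P):
    K,p,A=cam(c); q=A.T@(np.asarray(P,float)-p); return np.array([K[0,0]*q[0]/-q[2]+K[0,2],K[1,1]*-q[1]/-q[2]+K[1,2]])
E
python3 - <<'E'
from h import *
np.set_printoptions(precision=4,suppress=True)
Z=dict(feeder=0,bay_1=.01,bay_2=.01,bay_3=.01,full_1=.004,empty_1=.01,stock_tray=0,return_tray=0,gate_tab=.114,gauge_knob_grip=.092,pointer_tip=None,rider_notch=None,badge_reader=0,highlighter=0,glue_stick=0,staple_carton=0)
for c in('top','scene'):
    im=optics.camera(c)
    for n,z in Z.items():
        z=.06 if z is None else z
        for r in pinpoint(c,n)[:4]:
            if r['score']>.2: print(c,n,round(r['score'],2),np.round(r['position'],1),bp(c,r['position'],z)[:2])
im=cv2.imread('pics/top0.png'); cv2.imwrite('pics/t1.png',cv2.resize(im[170:300,280:410],None,fx=4.6,fy=4.6,interpolation=cv2.INTER_CUBIC))
im=cv2.imread('pics/scene0.png'); cv2.imwrite('pics/s1.png',cv2.resize(im[210:330,240:420],None,fx=4.4,fy=4.4,interpolation=cv2.INTER_CUBIC))
E
```

```text
top feeder 0.66 [338.2 241.6] [ 0.5241 -0.0195]
top feeder 0.61 [204.  275.5] [0.4375 0.2897]
top bay_1 0.93 [317.6 230.5] [0.5479 0.0291]
top bay_1 0.83 [316.6 211.4] [0.5924 0.0326]
top bay_1 0.72 [316.7 252.1] [0.4978 0.0299]
top bay_2 0.93 [317.6 230.5] [0.5479 0.0291]
top bay_2 0.83 [316.6 211.4] [0.5924 0.0326]
top bay_2 0.72 [316.7 252.1] [0.4978 0.0299]
top bay_3 0.93 [317.6 230.5] [0.5479 0.0291]
top bay_3 0.83 [316.6 211.4] [0.5924 0.0326]
top bay_3 0.72 [316.7 252.1] [0.4978 0.0299]
top full_1 0.96 [201.7 300.2] [0.3808 0.2913]
top full_1 0.84 [203.8 275.3] [0.4379 0.2892]
top full_1 0.78 [204.  251.2] [0.4936 0.2913]
top empty_1 0.79 [323.7 229.1] [0.5515 0.0151]
top empty_1 0.69 [317.7 250.8] [0.5009 0.0277]
top empty_1 0.3 [316.4 269.5] [0.4578 0.0296]
top stock_tray 0.6 [203.9 275.2] [0.4382 0.29  ]
top return_tray 0.73 [445.3 276.3] [ 0.4498 -0.2692]
top gate_tab 0.6 [392.7 223.2] [ 0.5566 -0.1276]
top gate_tab 0.29 [317.6 267.8] [0.46   0.0264]
top gauge_knob_grip 0.79 [374.6 276.3] [ 0.4455 -0.0943]
top gauge_knob_grip 0.67 [290.  312.1] [0.3662 0.082 ]
top rider_no
[... 596 characters left out ...]
ene stock_tray 0.58 [195.9 257.6] [0.4389 0.2857]
scene stock_tray 0.4 [213.8 250.3] [0.4913 0.2875]
scene return_tray 0.95 [418.2 344. ] [ 0.4589 -0.2693]
scene gate_tab 0.74 [388.3 241.7] [ 0.5624 -0.1307]
scene gauge_knob_grip 0.76 [334.6 261.8] [ 0.4647 -0.083 ]
scene pointer_tip 0.53 [299.8 265.6] [ 0.4625 -0.0003]
scene rider_notch 0.38 [293.2 260.5] [0.4715 0.025 ]
scene badge_reader 0.94 [482.4 303.2] [ 0.6617 -0.2823]
scene highlighter 0.78 [301.9 325. ] [ 0.3768 -0.0828]
scene highlighter 0.31 [331.5 262.7] [0.6152 0.0467]
scene glue_stick 0.89 [264.3 233.3] [0.6396 0.2763]
scene staple_carton 0.69 [228.5 297.8] [0.3599 0.0905]
scene staple_carton 0.63 [389.  241.8] [0.7948 0.0215]
```

```bash
ls pics
```

```text
s1.png
scene0.png
t1.png
top0.png
```

View pics/t1.png

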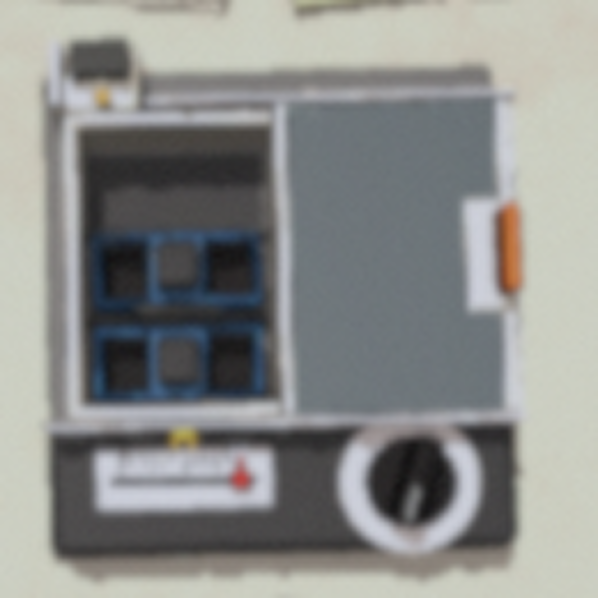

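View pics/s1.png

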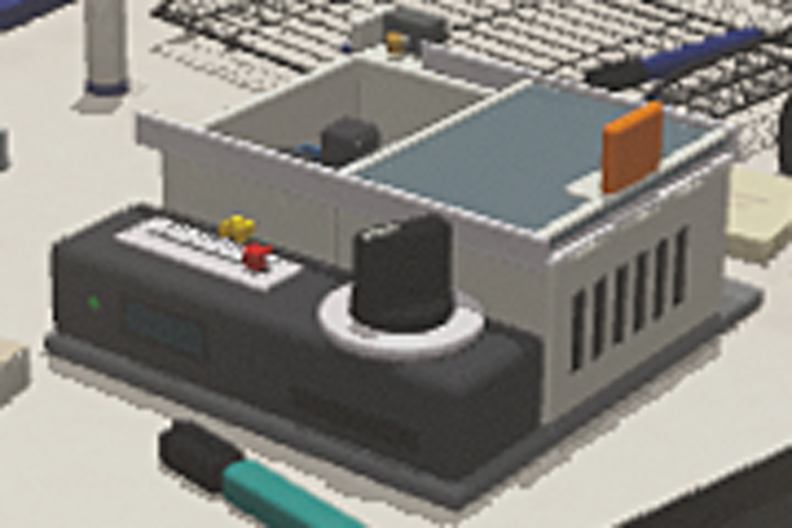

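```bash
python3 - <<'E'
from h import *
from scipy.optimize import least_squares
np.set_printoptions(precision=4,suppress=True)
t=lambda a,b:(280-.5+ (a+.5)/4.6, 170-.5+(b+.5)/4.6)
# (pix, feeder point)
obs=[(t(80,122),(.092,.092,.086)),(t(272,122),(.092,0,.086)),(t(80,404),(-.040,.092,.086)),(t(55,552),(-.110,.110,.055)),(t(516,546),(-.110,-.110,.055)),
 (t(66,110),(.098,.098,.086)),(t(70,414),(-.046,.098,.086))]
for p,f in obs: print(f,bp('top',p,f[2])[:2])
def T(v,f): c,s=np.cos(v[2]),np.sin(v[2]); return np.array([v[0]+c*f[0]-s*f[1],v[1]+s*f[0]+c*f[1],f[2]])
# leave out console y
def res(v):
    r=[]
    for p,f in obs:
        d=bp('top',p,f[2])-T(v,f); r+=[d[0],d[1]]
    return np.array(r)
s=least_squares(res,[.52,-.018,0],loss='soft_l1',f_scale=.003); print(s.x,res(s.x).reshape(-1,2)*1000)
for n,p,z in [('rider',t(184,440),.06),('ptr',t(240,478),.06),('tabtop',t(511,247),.126),('knobtop',t(410,485),.099),('knob disc',t(409,489),.069),('emp1 grip',t(180,360),.082),('emp2grip',t(180,264),.082)]:
    w=bp('top',p,z); d=w-np.array([*s.x[:2],0]); c,si=np.cos(s.x[2]),np.sin(s.x[2]); print(n,w[:2],'feeder',c*d[0]+si*d[1],-si*d[0]+c*d[1])
b=cv2.imread('pics/top0.png'); cv2.imwrite('pics/t2.png',cv2.resize(b[222:330,160:250],None,fx=5.5,fy=5.5,interpolation=cv2.INTER_CUBIC))
cv2.imwrite('pics/t3.png',cv2.resize(b[222:330,405:490],None,fx=5.5,fy=5.5,interpolation=cv2.INTER_CUBIC))
E
```

```text
(0.092, 0.092, 0.086) [0.6136 0.0749]
(0.092, 0, 0.086) [ 0.6158 -0.0151]
(-0.04, 0.092, 0.086) [0.4814 0.071 ]
(-0.11, 0.11, 0.055) [0.4119 0.0824]
(-0.11, -0.11, 0.055) [ 0.4203 -0.1368]
(0.098, 0.098, 0.086) [0.6191 0.0816]
(-0.046, 0.098, 0.086) [0.4767 0.0755]
[ 0.5258 -0.0207  0.0457] [[ 0.125  -0.5017]
 [-1.8171  1.3953]
 [-0.1847  1.6346]
 [ 1.0904 -1.7185]
 [-0.5736 -1.1663]
 [-0.0672 -0.035 ]
 [ 1.3348  0.4113]]
rider [0.4666 0.0224] feeder -0.05716188954007992 0.04577687835943903
ptr [ 0.4492 -0.0046] feeder -0.07571476765766774 0.01956346593648637
tabtop [ 0.5548 -0.1216] feeder 0.02443711131340129 -0.10207230933996132
knobtop [ 0.4478 -0.0811] feeder -0.0806251995688605 -0.05676206108821945
knob disc [ 0.446  -0.0839] feeder -0.08252666446382889 -0.05951662092002713
emp1 grip [0.5032 0.0252] feeder -0.020384783377121202 0.04688219077959955
emp2grip [0.5483 0.0263] feeder 0.02462512044349011 0.04596791539698937
```

```bash
sleep 0
```

```text
(no output)
```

View pics/t2.png

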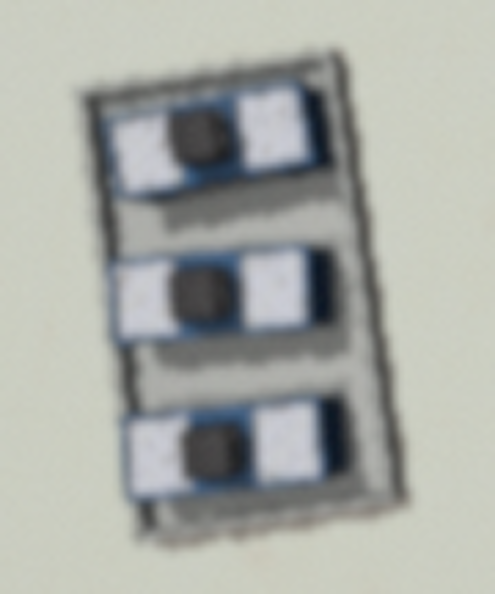

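View pics/t3.png

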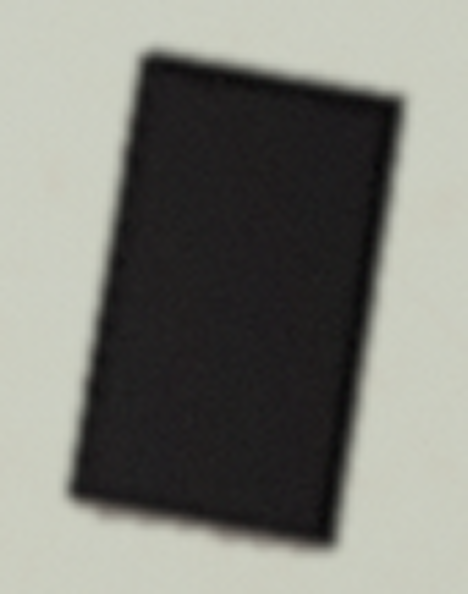

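```bash
cat >> h.py <<'E'
F=np.array([.5258,-.0207,.0457])
def fw(x,y): c,s=np.cos(F[2]),np.sin(F[2]); return np.array([F[0]+c*x-s*y,F[1]+s*x+c*y])
def wf(P): c,s=np.cos(F[2]),np.sin(F[2]); d=np.asarray(P)[:2]-F[:2]; return np.array([c*d[0]+s*d[1],-s*d[0]+c*d[1]])
def go(x,y,z,yaw,base=None):
    """tool-frame shift (cm) and rotvec(deg): tool x down, jaw axis z along world dir of angle yaw (mod pi)"""
    s=bot.get_state(); A=R.from_quat(s['tool_rot']); p=s['tool_pos']
    best=None
    for k in (0,1):
        a=yaw+k*np.pi; zz=np.array([np.cos(a),np.sin(a),0]); xx=np.array([0,0,-1.]); yy=np.cross(zz,xx)
        rv=(A.inv()*R.from_matrix(np.c_[xx,yy,zz])).as_rotvec(degrees=True)
        if best is None or np.linalg.norm(rv)<np.linalg.norm(best): best=rv
    d=A.inv().apply(np.array([x,y,z])-p)*100
    print('shift',np.round(d,2),'turn',np.round(best,2))
    return d,best
E
python3 - <<'E'
from h import *
np.set_printoptions(precision=4,suppress=True)
def mk(ox,oy,k): return lambda a,b:(ox-.5+(a+.5)/k,oy-.5+(b+.5)/k)
r=mk(405,222,5.5); q=mk(160,222,5.5)
for nm,f,cs in(('ret',r,[(147,55),(402,98),(333,545),(72,497)]),('stock',q,[(90,95),(335,55),(400,500),(140,535)])):
    P=np.array([bp('top',f(*c),.022)[:2] for c in cs]); print(nm,P.mean(0),'sizes',np.linalg.norm(P-np.roll(P,1,0),axis=1),'yaw',[np.arctan2(*(P[0]-P[3])[::-1]),np.arctan2(*(P[1]-P[2])[::-1])])
for g,a,b in(((200,133),(110,122),(303,92)),((203,292),(110,265),(310,250)),((213,450),(122,418),(322,402))):
    d=bp('top',q(*a),.052)-bp('top',q(*b),.052); print('full',bp('top',q(*g),.076)[:2],'yaw',np.arctan2(d[1],d[0])-np.pi/2,np.linalg.norm(d))
s=bot.get_state(); print(R.from_quat(s['tool_rot']).as_matrix())
for n,f in (('b1',(-.018,.046)),('b2',(.026,.046)),('b3',(.07,.046))): print(n,fw(*f))
x,y=fw(-.018,.046); go(x,y,.21,np.pi/2+F[2])
E
```

```text
ret [ 0.4514 -0.2692] sizes [0.1851 0.107  0.1864 0.1081] yaw [np.float64(-0.16222619046747713), np.float64(-0.1560657090182782)]
stock [0.4384 0.2854] sizes [0.1824 0.1028 0.1856 0.1071] yaw [np.float64(0.1645018449711611), np.float64(0.18775413890068637)]
full [0.5015 0.2905] yaw 0.18040490498572326 0.0784403188290536
full [0.4393 0.2863] yaw 0.10010509021495384 0.08027303716779942
full [0.3783 0.2794] yaw 0.10472406027172676 0.0798819898304046
[[-0.0001  0.9438  0.3304]
 [ 0.0001  0.3304 -0.9438]
 [-1.     -0.     -0.0001]]
b1 [0.5057 0.0244]
b2 [0.5497 0.0264]
b3 [0.5936 0.0284]
shift [  0.34  48.54 -48.09] turn [16.68 -0.    0.  ]
```

Emit:
{"op": "carry_out", "data": {
  "moves": [
    [[0, 1.5, -1.5, 1, 0, 0, 4], [0, 4, -4, 2, 0, 0, 4], [0, 7, -7, 3, 0, 0, 4], [0, 10, -10, 4, 0, 0, 4], [0, 13, -13, 5, 0, 0, 4], [0, 16, -16, 6, 0, 0, 4], [0, 19, -19, 7, 0, 0, 4], [0, 22, -22, 8, 0, 0, 4], [0, 24.5, -24, 9, 0, 0, 4], [0, 25.5, -25, 10, 0, 0, 4]]
  ],
  "squeeze": 25
}}

```text
clock: 2.63
tool_pos: [0.3668, -0.2655, 0.2139]
tool_rot: [0.457, 0.54, -0.457, 0.54]
force: [0.4, -0.4, -0.5]
gripper_width: 0.0404
```

```bash
python3 - <<'E'
from h import *
x,y=fw(-.018,.046); go(x,y,.20,np.pi/2+F[2]); print(bot.get_state()['joints'])
E
```

```text
shift [  1.4   18.49 -26.3 ] turn [ 6.9   0.   -0.06]
[ 0.75118125  0.11217822 -0.20552273  2.01682045  0.02627123  1.01428442
 -0.87162129]
```

Emit:
{"op": "carry_out", "data": {
  "moves": [
    [[0, 1, -1.5, 1, 0, 0, 4], [0, 3, -4.5, 2, 0, 0, 4], [0, 5, -7.5, 3, 0, 0, 4], [0, 7.5, -10.5, 4, 0, 0, 4], [0, 10, -14, 5, 0, 0, 4], [0.3, 12.5, -17.5, 6, 0, 0, 4], [0.7, 15, -21, 6.9, 0, 0, 4], [1, 17, -24, 6.9, 0, 0, 4], [1.4, 18.2, -25.9, 6.9, 0, 0, 4], [1.4, 18.5, -26.3, 6.9, 0, 0, 4]]
  ]
}}

```text
clock: 3.47
tool_pos: [0.5054, 0.0242, 0.1989]
tool_rot: [0.488, 0.512, -0.488, 0.511]
force: [-1.2, -0.3, -0.1]
gripper_width: 0.0402
```

```bash
python3 - <<'E'
from h import *
x,y=fw(-.018,.046); go(x,y,.068,np.pi/2+F[2]); print(bot.get_state()['joints'])
for c in('top','scene'):
    im=optics.camera(c); cv2.imwrite(f'pics/{c}1.png',im)
cv2.imwrite('pics/top1.png',optics.camera('top'))
E
```

```text
shift [13.09  0.04 -0.  ] turn [ 0.07 -0.09  0.01]
[ 0.28892702  0.24944236 -0.45752885  1.90853021  0.12710168  1.01203457
 -1.74784333]
```

View pics/scene1.png

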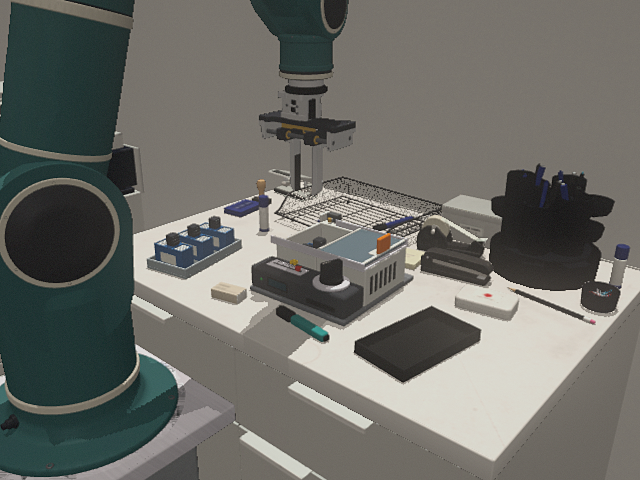

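View pics/top1.png

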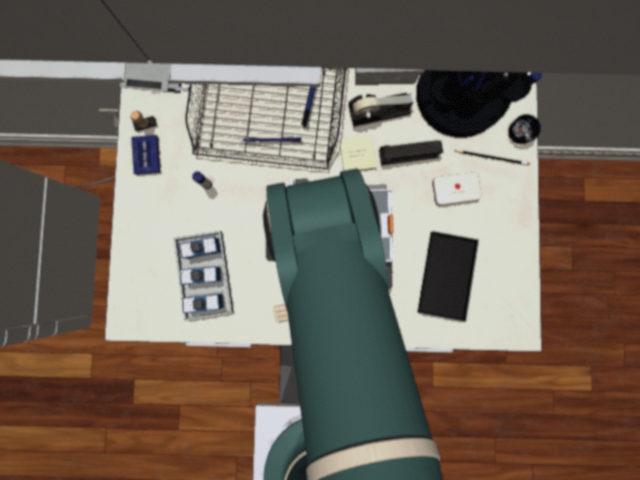

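The gripper hangs over the hopper as planned and the scene is unchanged. Descending.

Emit:
{"op": "carry_out", "data": {
  "moves": [
    [[1, 0, 0, 0, 0, 0, 4], [3, 0, 0, 0, 0, 0, 4], [5, 0, 0, 0, 0, 0, 4], [7, 0, 0, 0, 0, 0, 4], [9, 0, 0, 0, 0, 0, 4], [10.5, 0, 0, 0, 0, 0, 4], [11.7, 0, 0, 0, 0, 0, 4], [12.5, 0, 0, 0, 0, 0, 4], [13, 0, 0, 0, 0, 0, 4], [13, 0, 0, 0, 0, 0, 1]]
  ]
}}

```text
clock: 4.45
tool_pos: [0.5043, 0.0194, 0.0688]
tool_rot: [0.489, 0.51, -0.49, 0.51]
force: [0.1, -0.9, 1.2]
gripper_width: 0.0362
```

Emit:
{"op": "carry_out", "data": {
  "moves": [
    [[0, 0, 0, 0, 0, 0, 1], [0, 0, 0, 0, 0, 0, 1], [0, 0, 0, 0, 0, 0, 1], [0, 0, 0, 0, 0, 0, 1], [-0.5, 0, 0, 0, 0, 0, 1], [-1, 0, 0, 0, 0, 0, 1], [-2, 0, 0, 0, 0, 0, 1], [-3, 0, 0, 0, 0, 0, 1], [-4, 0, 0, 0, 0, 0, 1], [-5, 0, 0, 0, 0, 0, 1]]
  ]
}}

```text
clock: 5.28
tool_pos: [0.5049, 0.0198, 0.1209]
tool_rot: [0.49, 0.51, -0.489, 0.511]
force: [1.1, 0.7, -1.0]
gripper_width: 0.0202
```

```bash
python3 - <<'E'
from h import *
s=bot.get_state(); print(s['tool_pos'],s['force'])
optics.camera('top'); cv2.imwrite('pics/scene2.png',optics.camera('scene')[180:330,200:420])
s=bot.get_state(); print(s['tool_pos'],s['force'])
print(R.from_quat(s['tool_rot']).as_matrix())
E
```

```text
[0.50487049 0.01979234 0.12090125] [ 1.12706495  0.71735299 -1.00798383]
[0.50563746 0.01979802 0.12142358] [ 0.09281998  0.27118452 -1.30669111]
[[ 2.79602544e-03  9.99127215e-01  4.16772275e-02]
 [-1.26849617e-04  4.16777444e-02 -9.99131097e-01]
 [-9.99996083e-01  2.78830922e-03  2.43270938e-04]]
```

View pics/scene2.png

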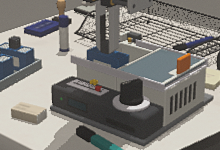

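Emit:
{"op": "carry_out", "data": {
  "moves": [
    [[-1, 0, 0, 0, 0, 0, 1], [-2.5, 0, 0, 0, 0, 0, 1], [-4, 0, 0, 0, 0, 0, 1], [-5.5, 0, 0, 0, 0, 0, 1], [-7, 0, 0.5, 0, 0, 0, 1], [-8, 0, 1.5, 0, 0, 0, 1], [-8.5, 0, 3, 1, 0, 0, 1], [-8.5, 0, 5, 2, 0, 0, 1], [-8.5, 0, 7, 3, 0, 0, 1], [-8.5, 0, 9, 4, 0, 0, 1]]
  ]
}}

```text
clock: 6.22
tool_pos: [0.5081, -0.0719, 0.2043]
tool_rot: [-0.507, -0.493, 0.508, -0.492]
force: [-0.1, -0.5, -1.3]
gripper_width: 0.0199
```

```bash
cat >> h.py <<'E'
RT=np.array([.4514,-.2692]); RY=-.16
def slot(k): return RT+k*.058*np.array([np.cos(RY),np.sin(RY)])
E
python3 - <<'E'
from h import *
optics.camera('scene')
x,y=slot(1); go(x,y,.20,np.pi/2+RY); s=bot.get_state(); print(s['joints'],s['tool_pos'])
E
```

```text
shift [ 0.43  0.78 20.23] turn [7.14 0.07 0.05]
[ 0.42180032  0.25073084 -0.38727918  1.88669737  0.11114045  1.02572338
 -1.61863343] [ 0.50805917 -0.07601905  0.2040592 ]
```

Emit:
{"op": "carry_out", "data": {
  "moves": [
    [[0, 0, 3, 1, 0, 0, 1], [0, 0.2, 6, 2, 0, 0, 1], [0, 0.4, 9.5, 3, 0, 0, 1], [0, 0.6, 13, 4, 0, 0, 1], [0, 0.8, 16, 5, 0, 0, 1], [0, 0.8, 18.5, 6, 0, 0, 1], [0, 0.8, 20, 7, 0, 0, 1], [0, 0.8, 20, 7, 0, 0, 1], [0, 0.8, 20, 7, 0, 0, 1], [0, 0.8, 20, 7, 0, 0, 1]]
  ]
}}

```text
clock: 7.1
tool_pos: [0.511, -0.2691, 0.2043]
tool_rot: [0.536, 0.462, -0.536, 0.461]
force: [-0.5, 0.2, -1.6]
gripper_width: 0.0195
```

```bash
python3 - <<'E'
from h import *
x,y=slot(1)
s=bot.get_state(); print(s['tool_pos']);go(x,y,.063,np.pi/2+RY); 
cv2.imwrite('pics/scene3.png',optics.camera('scene'))
s=bot.get_state(); print(s['tool_pos'])
E
```

```text
[ 0.51098147 -0.26905324  0.20427804]
shift [14.13 -0.08  0.97] turn [ 0.64 -0.04  0.02]
[ 0.51108659 -0.26889258  0.2043992 ]
```

View pics/scene3.png

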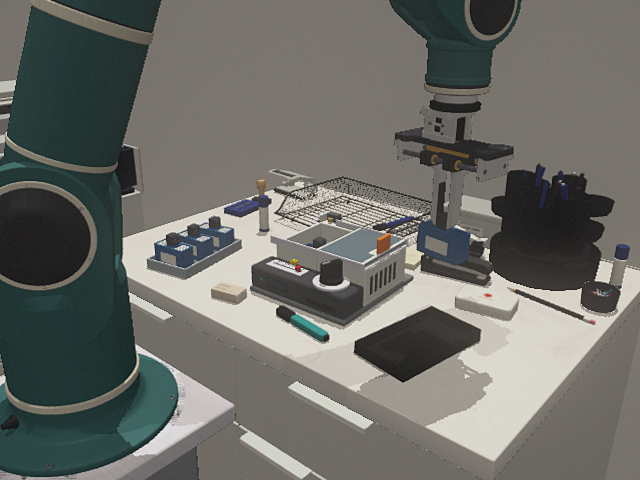

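Empty cassette is held, over the returns tray. Lower and release.

Emit:
{"op": "carry_out", "data": {
  "moves": [
    [[1, 0, 0.5, 0.6, 0, 0, 1], [3, -0.1, 1, 0.6, 0, 0, 1], [5.5, -0.1, 1, 0.6, 0, 0, 1], [8, -0.1, 1, 0.6, 0, 0, 1], [10.5, -0.1, 1, 0.6, 0, 0, 1], [12.2, -0.1, 1, 0.6, 0, 0, 1], [13.4, -0.1, 1, 0.6, 0, 0, 1], [14, -0.1, 1, 0.6, 0, 0, 1], [14, -0.1, 1, 0.6, 0, 0, 1], [14, -0.1, 1, 0.6, 0, 0, 4]]
  ]
}}

```text
clock: 7.98
tool_pos: [0.5088, -0.2799, 0.0647]
tool_rot: [0.539, 0.458, -0.538, 0.459]
force: [-0.6, -0.4, -0.4]
gripper_width: 0.0235
```

Emit:
{"op": "carry_out", "data": {
  "moves": [
    [[0, 0, 0, 0, 0, 0, 4], [0, 0, 0, 0, 0, 0, 4], [0, 0, 0, 0, 0, 0, 4], [-1, 0, 0, 0, 0, 0, 4], [-3, 0, 0, 0, 0, 0, 4], [-6, 0, 0, 0, 0, 0, 4], [-9, 0, 0, 0, 0, 0, 4], [-12, 0, 0, 0, 0, 0, 4], [-14, 0, 0, 0, 0, 0, 4], [-14, 0, -2, 0, 0, 0, 4]]
  ]
}}

```text
clock: 8.82
tool_pos: [0.5123, -0.2641, 0.2097]
tool_rot: [0.54, 0.455, -0.539, 0.46]
force: [-0.0, -1.7, 0.1]
gripper_width: 0.0401
```

```bash
python3 - <<'E'
from h import *
np.set_printoptions(precision=4,suppress=True)
optics.camera('scene'); optics.camera('scene')
im=optics.camera('top');cv2.imwrite('pics/top4.png',cv2.resize(im[150:340,150:500],None,fx=2.2,fy=2.2,interpolation=cv2.INTER_CUBIC))
s=bot.get_state(); print(s['tool_pos'],s['gripper_width'])
x,y=fw(.026,.046); go(x,y,.20,np.pi/2+F[2])
for r in pinpoint('top','full_1')[:3]: print(r['score'],bp('top',r['position'],.004))
E
```

```text
[ 0.512  -0.2592  0.2056] 0.03971357445009305
shift [  0.56  -0.8  -28.8 ] turn [-11.72   0.02  -0.07]
0.92 [0.4362 0.2932 0.004 ]
0.64 [0.3856 0.2844 0.004 ]
0.61 [0.4976 0.2973 0.004 ]
```

View pics/top4.png

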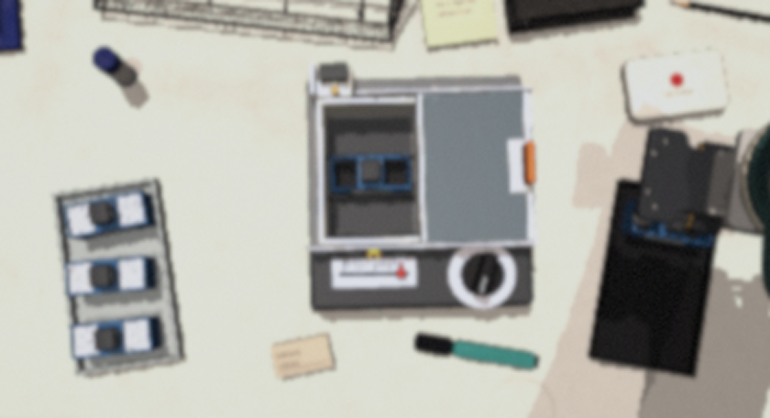

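The first empty sits in the tray's far slot; bay 2's empty remains at (370,172) in the crop.

Emit:
{"op": "carry_out", "data": {
  "moves": [
    [[0, 0, -2, -1, 0, 0, 4], [0, -0.1, -5, -2.5, 0, 0, 4], [0, -0.2, -9, -4, 0, 0, 4], [0, -0.4, -13, -6, 0, 0, 4], [0, -0.5, -17, -8, 0, 0, 4], [0, -0.6, -21, -10, 0, 0, 4], [0, -0.8, -25, -11.7, 0, 0, 4], [0.5, -0.8, -27.5, -11.7, 0, 0, 4], [0.5, -0.8, -28.8, -11.7, 0, 0, 4], [1, -0.8, -28.8, -11.7, 0, 0, 4]]
  ]
}}

```text
clock: 9.85
tool_pos: [0.55, 0.0288, 0.1947]
tool_rot: [0.488, 0.512, -0.487, 0.512]
force: [-0.2, 1.1, 0.1]
gripper_width: 0.0402
```

```bash
python3 - <<'E'
from h import *
np.set_printoptions(precision=4,suppress=True)
optics.camera('scene'); optics.camera('scene');optics.camera('scene')
s=bot.get_state(); print(s['tool_pos'],s['gripper_width'])
x,y=fw(.026,.046); go(x,y,.068,np.pi/2+F[2])
E
```

```text
[0.5493 0.0241 0.1939] 0.039935894261486894
shift [12.59  0.06 -0.23] turn [-0.17  0.02  0.07]
```

Emit:
{"op": "carry_out", "data": {
  "moves": [
    [[1, 0, -0.2, 0, 0, 0, 4], [3, 0, -0.2, 0, 0, 0, 4], [5, 0, -0.2, 0, 0, 0, 4], [7.5, 0, -0.2, 0, 0, 0, 4], [9.5, 0, -0.2, 0, 0, 0, 4], [11, 0, -0.2, 0, 0, 0, 4], [12, 0, -0.2, 0, 0, 0, 4], [12.5, 0, -0.2, 0, 0, 0, 4], [12.5, 0, -0.2, 0, 0, 0, 4], [12.5, 0, -0.2, 0, 0, 0, 1]]
  ]
}}

```text
clock: 10.83
tool_pos: [0.5499, 0.0271, 0.0698]
tool_rot: [0.489, 0.511, -0.489, 0.511]
force: [0.6, 0.2, -0.0]
gripper_width: 0.0361
```

Emit:
{"op": "carry_out", "data": {
  "moves": [
    [[0, 0, 0, 0, 0, 0, 1], [0, 0, 0, 0, 0, 0, 1], [0, 0, 0, 0, 0, 0, 1], [0, 0, 0, 0, 0, 0, 1], [-1, 0, 0, 0, 0, 0, 1], [-3, 0, 0, 0, 0, 0, 1], [-6, 0, 0, 0, 0, 0, 1], [-9, 0, 0, 0, 0, 0, 1], [-12, 0, 0, 0, 0, 0, 1], [-13.5, 0, 0, 0, 0, 0, 1]]
  ]
}}

```text
clock: 11.67
tool_pos: [0.5505, 0.0277, 0.2087]
tool_rot: [0.49, 0.51, -0.488, 0.512]
force: [0.7, -0.2, -0.6]
gripper_width: 0.0195
```

```bash
python3 - <<'E'
from h import *
np.set_printoptions(precision=4,suppress=True)
optics.camera('scene'); optics.camera('scene');optics.camera('scene')
s=bot.get_state(); print(s['tool_pos'],s['gripper_width'])
x,y=slot(-.5); go(x,y,.20,np.pi/2+RY)
E
```

```text
[0.55   0.0273 0.2059] 0.019815265767386597
shift [  0.56 -13.98  28.61] turn [11.66  0.   -0.13]
```

Emit:
{"op": "carry_out", "data": {
  "moves": [
    [[0, -1, 2, 1, 0, 0, 1], [0, -2, 5, 2.5, 0, 0, 1], [0, -4, 8.5, 4, 0, 0, 1], [0, -6, 12, 5.5, 0, 0, 1], [0, -8, 15.5, 7, 0, 0, 1], [0, -10, 19, 8.5, 0, 0, 1], [0, -11.5, 22.5, 10, 0, 0, 1], [0, -13, 26, 11.7, 0, 0, 1], [0, -14, 28, 11.7, 0, 0, 1], [0, -14, 28.6, 11.7, 0, 0, 1]]
  ]
}}

```text
clock: 12.65
tool_pos: [0.4193, -0.2679, 0.2033]
tool_rot: [-0.539, -0.457, 0.54, -0.456]
force: [0.8, -0.3, -1.3]
gripper_width: 0.0197
```

```bash
python3 - <<'E'
from h import *
np.set_printoptions(precision=4,suppress=True)
optics.camera('scene'); optics.camera('scene');optics.camera('scene')
s=bot.get_state(); print(s['tool_pos'],s['gripper_width'])
x,y=slot(-.5); go(x,y,.064,np.pi/2+RY)
E
```

```text
[ 0.4221 -0.2639  0.2036] 0.019367633474151
shift [13.96  0.1   0.07] turn [-0.04 -0.05  0.07]
```

Emit:
{"op": "carry_out", "data": {
  "moves": [
    [[1, 0, 0, 0, 0, 0, 1], [3, 0, 0, 0, 0, 0, 1], [5.5, 0, 0, 0, 0, 0, 1], [8, 0, 0, 0, 0, 0, 1], [10.5, 0, 0, 0, 0, 0, 1], [12.2, 0, 0, 0, 0, 0, 1], [13.4, 0, 0, 0, 0, 0, 1], [14, 0, 0, 0, 0, 0, 1], [14, 0, 0, 0, 0, 0, 1], [14, 0, 0, 0, 0, 0, 4]]
  ]
}}

```text
clock: 13.63
tool_pos: [0.4226, -0.2632, 0.0639]
tool_rot: [0.538, 0.459, -0.538, 0.458]
force: [0.1, -0.2, 0.1]
gripper_width: 0.0238
```

Emit:
{"op": "carry_out", "data": {
  "moves": [
    [[0, 0, 0, 0, 0, 0, 4], [0, 0, 0, 0, 0, 0, 4], [0, 0, 0, 0, 0, 0, 4], [-1, 0, 0, 0, 0, 0, 4], [-3, 0, 0, 0, 0, 0, 4], [-6, 0, 0, 0, 0, 0, 4], [-9, 0, 0, 0, 0, 0, 4], [-12, 0, 0, 0, 0, 0, 4], [-14, 0, -1, 0, 0, 0, 4], [-14, 0, -4, 0, 0, 0, 4]]
  ]
}}

```text
clock: 14.47
tool_pos: [0.4296, -0.2283, 0.2092]
tool_rot: [0.54, 0.455, -0.539, 0.459]
force: [0.2, 0.1, 0.7]
gripper_width: 0.04
```

Emit:
{"op": "carry_out", "data": {
  "moves": [
    [[0, 0, -3, 0, 0, 0, 4], [0, 0, -6, 0, 0, 0, 4], [0, 0, -9.5, 0, 0, 0, 4], [0, 0, -13, 0, 0, 0, 4], [0, 0, -16, 0, 0, 0, 4], [0, 0, -19, -2, 0, 0, 4], [0, 0, -22, -4, 0, 0, 4], [0, 0, -24, -6, 0, 0, 4], [0, 0, -25, -8, 0, 0, 4], [0, 0, -25, -9, 0, 0, 4]]
  ]
}}

```text
clock: 15.3
tool_pos: [0.4688, 0.0234, 0.2051]
tool_rot: [0.5, 0.5, -0.499, 0.501]
force: [-0.2, -0.7, -0.8]
gripper_width: 0.0398
```

```bash
python3 - <<'E'
from h import *
np.set_printoptions(precision=4,suppress=True)
optics.camera('scene'); optics.camera('scene')
im=optics.camera('top');cv2.imwrite('pics/top5.png',cv2.resize(im[150:340,150:500],None,fx=2.2,fy=2.2,interpolation=cv2.INTER_CUBIC))
cv2.imwrite('pics/t6.png',cv2.resize(im[222:330,160:250],None,fx=5.5,fy=5.5,interpolation=cv2.INTER_CUBIC))
s=bot.get_state(); print(s['tool_pos'],s['gripper_width'],s['joints'])
for r in pinpoint('top','full_1')[:3]: print(r['score'],bp('top',r['position'],.004))
go(.5015,.2905,.2,np.pi/2+.18)
go(.3783,.2794,.2,np.pi/2+.105)
E
```

```text
[0.4685 0.0203 0.2046] 0.039955841122810844 [ 0.329   0.1735 -0.4825  1.9845  0.0955  1.0052 -1.775 ]
0.92 [0.3848 0.2869 0.004 ]
0.84 [0.4342 0.2911 0.004 ]
0.77 [0.4972 0.2968 0.004 ]
shift [  0.44   3.13 -27.05] turn [-10.67   0.02   0.01]
shift [  0.44  -9.18 -25.87] turn [-6.38  0.02  0.01]
```

View pics/top5.png

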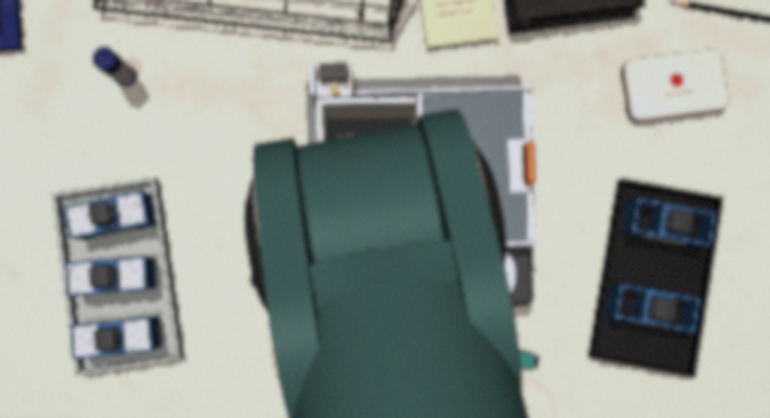

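View pics/t6.png

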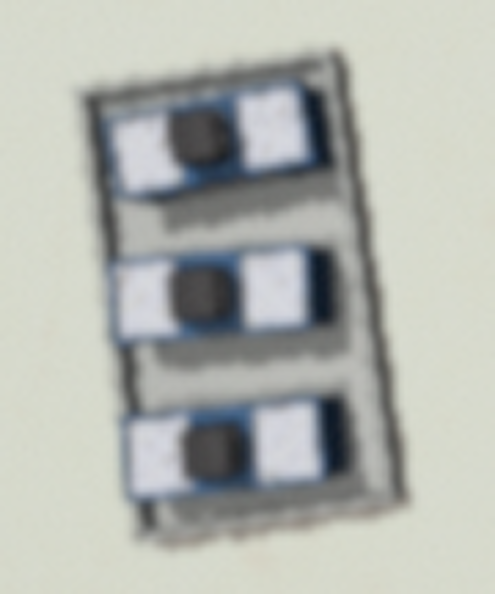

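```bash
python3 - <<'E'
from h import *
np.set_printoptions(precision=4,suppress=True)
q=lambda a,b:(160-.5+(a+.5)/5.5,222-.5+(b+.5)/5.5)
for cs in([(108,122),(303,88),(312,180),(122,195)],[(110,265),(308,246),(312,328),(116,342)],[(122,418),(321,400),(325,486),(128,498)]):
    P=np.array([bp('top',q(*c),.052)[:2] for c in cs]); print(P.mean(0),np.linalg.norm(P-np.roll(P,1,0),axis=1))
im=cv2.imread('pics/scene3.png')
for (x,y),yaw in (((.5015,.2905),.18),((.4393,.2863),.1),((.3783,.2794),.105)):
    c,s=np.cos(yaw),np.sin(yaw)
    for hx,hy,z in((.017,.04,.052),(.011,.01,.076)):
        pts=np.array([pj('scene',(x+c*a*hx-s*b*hy,y+s*a*hx+c*b*hy,z)) for a,b in((1,1),(1,-1),(-1,-1),(-1,1))])
        cv2.polylines(im,[np.round(pts*16).astype(np.int32)],True,(0,0,255),1,shift=4)
for z,pt in((.086,[(-.04,0),(-.04,.092),(.092,.092),(.092,0)]),(.055,[(-.11,-.11),(-.11,.11)])):
    pts=np.array([pj('scene',(*fw(*a),z)) for a in pt]); cv2.polylines(im,[np.round(pts*16).astype(np.int32)],True,(0,255,0),1,shift=4)
cv2.imwrite('pics/s6.png',cv2.resize(im[200:330,140:420],None,fx=2.8,fy=2.8,interpolation=cv2.INTER_CUBIC))
E
```

```text
[0.4977 0.2924] [0.0301 0.0795 0.0374 0.0765]
[0.438  0.2894] [0.0309 0.0796 0.0328 0.0784]
[0.3766 0.2815] [0.0317 0.0795 0.034  0.0784]
```

View pics/s6.png

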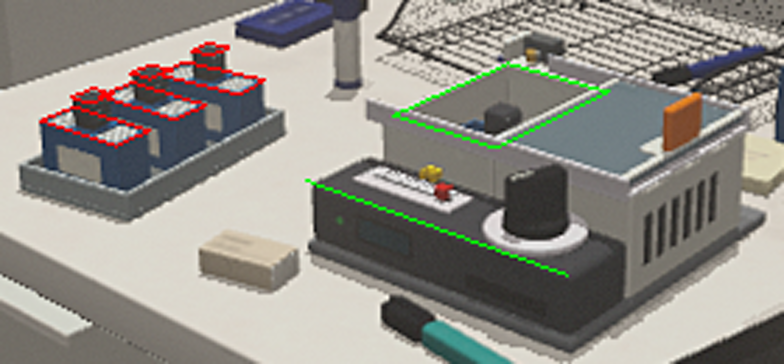

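Emit:
{"op": "carry_out", "data": {
  "moves": [
    [[0, 0.2, -2, -1, 0, 0, 4], [0, 0.5, -5, -2, 0, 0, 4], [0, 1, -8.5, -3, 0, 0, 4], [0, 1.3, -12, -4, 0, 0, 4], [0, 1.7, -15.5, -5, 0, 0, 4], [0, 2, -19, -6.5, 0, 0, 4], [0, 2.5, -22.5, -8, 0, 0, 4], [0, 3, -25.5, -9.5, 0, 0, 4], [0, 3, -27, -10.7, 0, 0, 4], [0, 3, -27, -10.7, 0, 0, 4]]
  ]
}}

```text
clock: 16.33
tool_pos: [0.4992, 0.2938, 0.2041]
tool_rot: [0.451, 0.545, -0.451, 0.544]
force: [0.2, -0.5, -0.9]
gripper_width: 0.0398
```

```bash
python3 - <<'E'
from h import *
np.set_printoptions(precision=4,suppress=True)
optics.camera('scene'); optics.camera('scene');optics.camera('scene')
s=bot.get_state(); print(s['tool_pos'],s['gripper_width'],s['joints'])
go(.500,.291,.063,np.pi/2+.175)
E
```

```text
[0.4999 0.2898 0.2042] 0.04015707857209901 [-0.0964  0.4056 -0.6167  1.7272  0.2606  1.0924 -2.186 ]
shift [14.12  0.04 -0.13] turn [0.34 0.05 0.03]
```

Emit:
{"op": "carry_out", "data": {
  "moves": [
    [[1, 0, -0.1, 0, 0, 0, 4], [3.5, 0, -0.1, 0, 0, 0, 4], [6, 0, -0.1, 0, 0, 0, 4], [8.5, 0, -0.1, 0, 0, 0, 4], [11, 0, -0.1, 0, 0, 0, 4], [12.5, 0, -0.1, 0, 0, 0, 4], [13.5, 0, -0.1, 0, 0, 0, 4], [14, 0, -0.1, 0, 0, 0, 4], [14, 0, -0.1, 0, 0, 0, 4], [14, 0, -0.1, 0, 0, 0, 1]]
  ],
  "squeeze": 30
}}

```text
clock: 17.32
tool_pos: [0.4998, 0.2925, 0.0651]
tool_rot: [0.453, 0.543, -0.452, 0.544]
force: [0.5, 0.2, 1.1]
gripper_width: 0.0362
```

Emit:
{"op": "carry_out", "data": {
  "moves": [
    [[0, 0, 0, 0, 0, 0, 1], [0, 0, 0, 0, 0, 0, 1], [0, 0, 0, 0, 0, 0, 1], [0, 0, 0, 0, 0, 0, 1], [-1, 0, 0, 0, 0, 0, 1], [-3, 0, 0, 0, 0, 0, 1], [-6, 0, 0, 0, 0, 0, 1], [-9, 0, 0, 0, 0, 0, 1], [-12, 0, 0, 0, 0, 0, 1], [-14, 0, 0, 0, 0, 0, 1]]
  ]
}}

```text
clock: 18.15
tool_pos: [0.4996, 0.2931, 0.208]
tool_rot: [0.453, 0.543, -0.451, 0.544]
force: [1.3, 0.4, -2.7]
gripper_width: 0.0196
```

```bash
python3 - <<'E'
from h import *
np.set_printoptions(precision=4,suppress=True)
optics.camera('scene'); optics.camera('top');cv2.imwrite('pics/s7.png',optics.camera('scene'))
s=bot.get_state(); print(s['tool_pos'],s['gripper_width'],s['force'])
x,y=fw(.070,.046); go(x,y,.2,np.pi/2+F[2])
E
```

```text
[0.4998 0.2929 0.2061] 0.019742850437698547 [-0.406  -0.2803 -2.0299]
shift [ 0.61  4.41 27.71] turn [ 7.88 -0.04 -0.15]
```

View pics/s7.png

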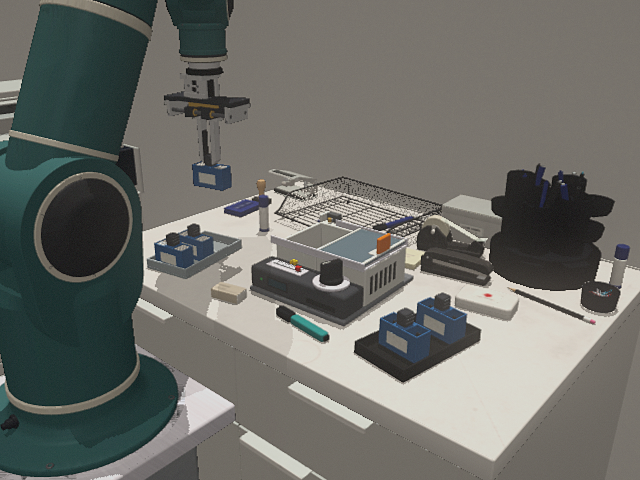

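Full cassette held cleanly; both empties stand in the black tray. On to bay 3.

Emit:
{"op": "carry_out", "data": {
  "moves": [
    [[0, 0.3, 2, 1, 0, 0, 1], [0, 0.8, 5, 2, 0, 0, 1], [0, 1.3, 8.5, 3, 0, 0, 1], [0, 2, 12, 4, 0, 0, 1], [0, 2.5, 15.5, 5, 0, 0, 1], [0, 3, 19, 6, 0, 0, 1], [0, 3.7, 22.5, 7, 0, 0, 1], [0, 4.2, 25.5, 7.9, 0, 0, 1], [0, 4.4, 27.2, 7.9, 0, 0, 1], [0, 4.4, 27.7, 7.9, 0, 0, 1]]
  ]
}}

```text
clock: 19.13
tool_pos: [0.5931, 0.0243, 0.2028]
tool_rot: [0.489, 0.511, -0.49, 0.51]
force: [-0.1, -0.5, -2.6]
gripper_width: 0.0196
```

```bash
python3 - <<'E'
from h import *
np.set_printoptions(precision=4,suppress=True)
optics.camera('scene'); optics.camera('top');im=optics.camera('scene')
s=bot.get_state(); print(s['tool_pos'],s['gripper_width'],s['force'])
x,y=fw(.070,.046); go(x,y,.07,np.pi/2+F[2])
A=R.from_quat(s['tool_rot']).as_matrix(); p=s['tool_pos']
for z in (-.010,.059-.001,):
  zz=p[2]+ (-.059 if z<0 else -.011)
  pts=np.array([pj('scene',(*(p+A[:,1]*a*.017+A[:,2]*b*.04)[:2],zz)) for a,b in((1,1),(1,-1),(-1,-1),(-1,1))])
  cv2.polylines(im,[np.round(pts*16).astype(np.int32)],True,(0,0,255),1,shift=4)
cv2.imwrite('pics/s8.png',cv2.resize(im[100:300,220:440],None,fx=3,fy=3,interpolation=cv2.INTER_CUBIC))
E
```

```text
[0.5924 0.029  0.2036] 0.019626588041703266 [-0.4885  1.0184 -2.2235]
shift [13.36  0.14  0.07] turn [ 0.   -0.03  0.09]
```

View pics/s8.png

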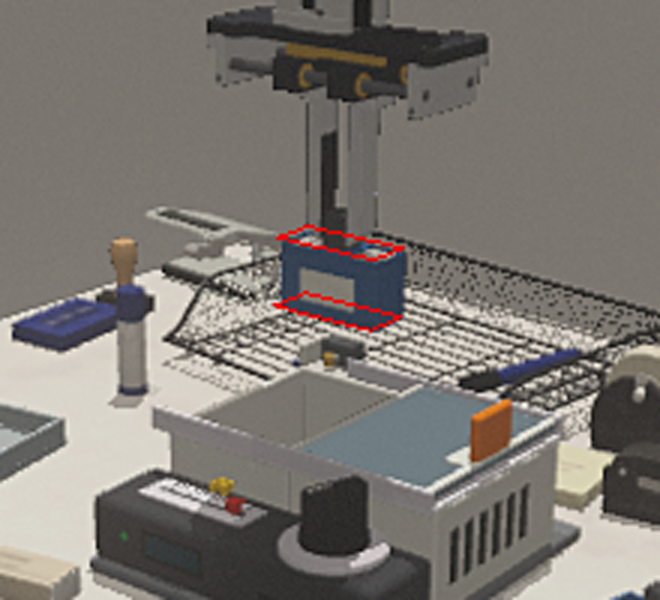

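Emit:
{"op": "carry_out", "data": {
  "moves": [
    [[0.5, 0.1, 0.1, 0, 0, 0, 1], [2, 0.1, 0.1, 0, 0, 0, 1], [4, 0.1, 0.1, 0, 0, 0, 1], [6, 0.1, 0.1, 0, 0, 0, 1], [7.5, 0.1, 0.1, 0, 0, 0, 1], [9, 0.1, 0.1, 0, 0, 0, 1], [10, 0.1, 0.1, 0, 0, 0, 1], [11, 0.1, 0.1, 0, 0, 0, 1], [11.5, 0.1, 0.1, 0, 0, 0, 1], [11.5, 0.1, 0.1, 0, 0, 0, 1]]
  ]
}}

```text
clock: 20.12
tool_pos: [0.5937, 0.0277, 0.0885]
tool_rot: [0.488, 0.512, -0.489, 0.511]
force: [0.0, -0.2, -1.9]
gripper_width: 0.0196
```

```bash
python3 - <<'E'
from h import *
np.set_printoptions(precision=4,suppress=True)
optics.camera('top');im=optics.camera('scene')
s=bot.get_state(); print(s['tool_pos'],s['gripper_width'],s['force'])
x,y=fw(.070,.046); go(x,y,.07,np.pi/2+F[2])
cv2.imwrite('pics/s9.png',cv2.resize(im[180:300,260:420],None,fx=4,fy=4,interpolation=cv2.INTER_CUBIC))
E
```

```text
[0.5944 0.0276 0.0898] 0.019489376004392 [ 0.5197  0.1369 -1.3473]
shift [ 1.98 -0.07 -0.09] turn [-0.   -0.01 -0.02]
```

View pics/s9.png

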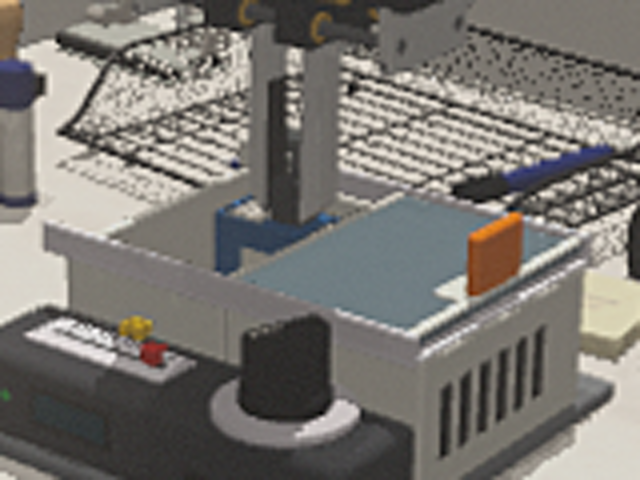

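Emit:
{"op": "carry_out", "data": {
  "moves": [
    [[0.3, 0, 0, 0, 0, 0, 1], [0.6, 0, 0, 0, 0, 0, 1], [0.9, 0, 0, 0, 0, 0, 1], [1.2, 0, 0, 0, 0, 0, 1], [1.4, 0, 0, 0, 0, 0, 1], [1.6, 0, 0, 0, 0, 0, 1], [1.8, 0, 0, 0, 0, 0, 1], [1.9, 0, 0, 0, 0, 0, 1], [1.9, 0, 0, 0, 0, 0, 1], [1.9, 0, 0, 0, 0, 0, 1]]
  ]
}}

```text
clock: 21.05
tool_pos: [0.5946, 0.0274, 0.0712]
tool_rot: [0.489, 0.511, -0.488, 0.512]
force: [-2.7, -0.9, 9.5]
gripper_width: 0.0198
```

Emit:
{"op": "carry_out", "data": {
  "moves": [
    [[-0.1, 0, 0, 0, 0, 0, 4], [-0.1, 0, 0, 0, 0, 0, 4], [-0.1, 0, 0, 0, 0, 0, 4], [-0.5, 0, 0, 0, 0, 0, 4], [-2, 0, 0, 0, 0, 0, 4], [-5, 0, 0, 0, 0, 0, 4], [-8, 0, 0, 0, 0, 0, 4], [-11, 0, 0, 0, 0, 0, 4], [-13, 0, -1, 0, 0, 0, 4], [-13, -1, -4, 0, 0, 0, 4]]
  ]
}}

```text
clock: 21.88
tool_pos: [0.5855, 0.0636, 0.2048]
tool_rot: [0.491, 0.508, -0.489, 0.512]
force: [1.4, -0.2, 0.3]
gripper_width: 0.0399
```

Emit:
{"op": "carry_out", "data": {
  "moves": [
    [[0, -1.5, -3, 0, 0, 0, 4], [0, -3, -6, 0, 0, 0, 4], [0, -5, -9.5, -1, 0, 0, 4], [0, -7, -13, -2, 0, 0, 4], [0, -9, -16, -3, 0, 0, 4], [0, -11, -18, -3, 0, 0, 4], [0, -12.5, -19.5, -3, 0, 0, 4], [0, -13, -20, -3, 0, 0, 4], [0, -13, -20, -3, 0, 0, 4], [0, -13, -20, -3, 0, 0, 4]]
  ]
}}

```text
clock: 22.72
tool_pos: [0.4441, 0.2602, 0.2006]
tool_rot: [0.475, 0.524, -0.475, 0.524]
force: [0.9, 0.2, 0.3]
gripper_width: 0.0401
```

```bash
python3 - <<'E'
from h import *
np.set_printoptions(precision=4,suppress=True)
im=optics.camera('top');cv2.imwrite('pics/top7.png',cv2.resize(im[150:340,150:420],None,fx=2.9,fy=2.9,interpolation=cv2.INTER_CUBIC))
s=bot.get_state(); print(s['tool_pos'],s['gripper_width'],s['force'])
for r in pinpoint('top','full_1')[:3]: print(r['score'],bp('top',r['position'],.004))
go(.4393,.2863,.2,np.pi/2+.1)
E
```

```text
[0.4444 0.2598 0.2005] 0.04027669673406972 [-0.2083 -0.9364 -0.2746]
0.71 [0.5927 0.0345 0.004 ]
0.56 [0.3825 0.2884 0.004 ]
shift [ 0.04 -0.26 -2.71] turn [-0.24  0.01  0.  ]
```

View pics/top7.png

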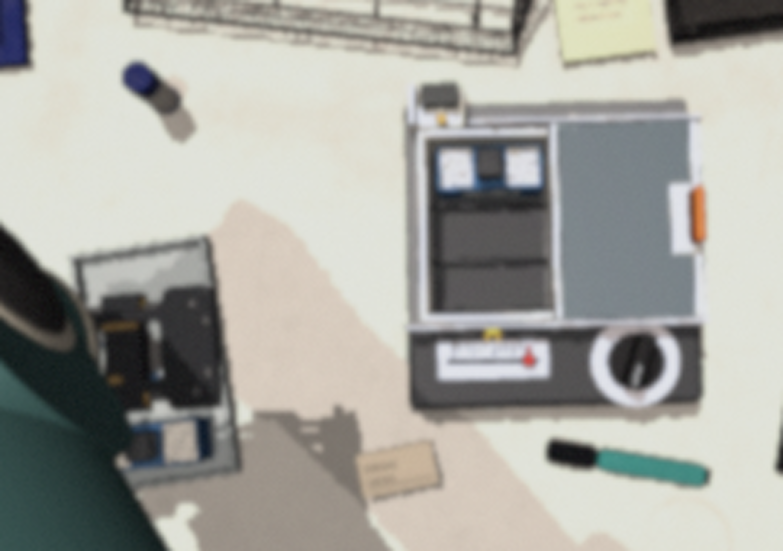

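```bash
python3 - <<'E'
from h import *
im=optics.camera('scene')
cv2.imwrite('pics/s10.png',cv2.resize(im[180:300,130:350],None,fx=3.4,fy=3.4,interpolation=cv2.INTER_CUBIC))
go(.439,.287,.063,np.pi/2+.1)
E
```

```text
shift [13.74 -0.27 -2.77] turn [-0.24  0.01  0.01]
```

View pics/s10.png

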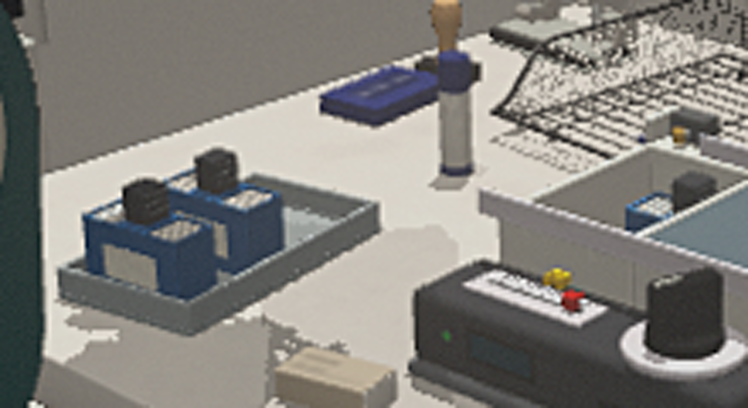

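Bay 3 loaded; the remaining two fulls stand where they were.

Emit:
{"op": "carry_out", "data": {
  "moves": [
    [[0, -0.1, -1, 0, 0, 0, 4], [1, -0.3, -2.2, 0, 0, 0, 4], [3.5, -0.3, -2.8, 0, 0, 0, 4], [6.5, -0.3, -2.8, 0, 0, 0, 4], [9.5, -0.3, -2.8, 0, 0, 0, 4], [11.5, -0.3, -2.8, 0, 0, 0, 4], [12.8, -0.3, -2.8, 0, 0, 0, 4], [13.7, -0.3, -2.8, 0, 0, 0, 4], [13.7, -0.3, -2.8, 0, 0, 0, 4], [13.7, -0.3, -2.8, 0, 0, 0, 1]]
  ]
}}

```text
clock: 23.7
tool_pos: [0.438, 0.2887, 0.064]
tool_rot: [0.475, 0.524, -0.475, 0.524]
force: [-1.5, 0.3, -0.3]
gripper_width: 0.0365
```

Emit:
{"op": "carry_out", "data": {
  "moves": [
    [[0, 0, 0, 0, 0, 0, 1], [0, 0, 0, 0, 0, 0, 1], [0, 0, 0, 0, 0, 0, 1], [0, 0, 0, 0, 0, 0, 1], [-1, 0, 0, 0, 0, 0, 1], [-3, 0, 0, 0, 0, 0, 1], [-6, 0, 0, 0, 0, 0, 1], [-9, 0, 0, 0, 0, 0, 1], [-12, 0, 0, 0, 0, 0, 1], [-14, 0, 0, 0, 0, 0, 1]]
  ]
}}

```text
clock: 24.53
tool_pos: [0.4377, 0.2886, 0.2068]
tool_rot: [0.476, 0.524, -0.474, 0.524]
force: [0.3, 0.3, -2.1]
gripper_width: 0.0198
```

```bash
python3 - <<'E'
from h import *
np.set_printoptions(precision=4,suppress=True)
optics.camera('scene'); optics.camera('top');optics.camera('scene')
s=bot.get_state(); print(s['tool_pos'],s['gripper_width'],s['force'])
x,y=fw(.026,.046); go(x,y,.2,np.pi/2+F[2])
E
```

```text
[0.4381 0.2883 0.2048] 0.019412984174018606 [-0.246  -0.749  -3.2486]
shift [ 0.49  8.56 27.15] turn [ 2.96 -0.03 -0.13]
```

Emit:
{"op": "carry_out", "data": {
  "moves": [
    [[0, 0.6, 2, 0.5, 0, 0, 1], [0, 1.6, 5, 1, 0, 0, 1], [0, 2.6, 8.5, 1.5, 0, 0, 1], [0, 3.8, 12, 2, 0, 0, 1], [0, 5, 15.5, 2.5, 0, 0, 1], [0, 6, 19, 3, 0, 0, 1], [0, 7, 22.5, 3, 0, 0, 1], [0, 8.1, 25.2, 3, 0, 0, 1], [0, 8.5, 26.8, 3, 0, 0, 1], [0, 8.6, 27.2, 3, 0, 0, 1]]
  ]
}}

```text
clock: 25.52
tool_pos: [0.5497, 0.0223, 0.2017]
tool_rot: [0.489, 0.511, -0.49, 0.51]
force: [-0.6, -1.7, -3.5]
gripper_width: 0.0197
```

```bash
python3 - <<'E'
from h import *
np.set_printoptions(precision=4,suppress=True)
optics.camera('scene'); optics.camera('top');optics.camera('top');im=optics.camera('scene')
s=bot.get_state(); print(s['tool_pos'],s['gripper_width'],s['force'])
x,y=fw(.026,.046); go(x,y,.0695,np.pi/2+F[2])
A=R.from_quat(s['tool_rot']).as_matrix(); p=s['tool_pos']
for dz in (-.059,-.011):
  pts=np.array([pj('scene',(*(p+A[:,1]*a*.017+A[:,2]*b*.04)[:2],p[2]+dz)) for a,b in((1,1),(1,-1),(-1,-1),(-1,1))])
  cv2.polylines(im,[np.round(pts*16).astype(np.int32)],True,(0,0,255),1,shift=4)
cv2.imwrite('pics/s11.png',cv2.resize(im[100:300,220:440],None,fx=3,fy=3,interpolation=cv2.INTER_CUBIC))
E
```

```text
[0.5491 0.0272 0.2028] 0.019697647491211518 [-0.5292  0.5629 -1.8271]
shift [13.33  0.08  0.09] turn [ 0.06 -0.03  0.07]
```

View pics/s11.png

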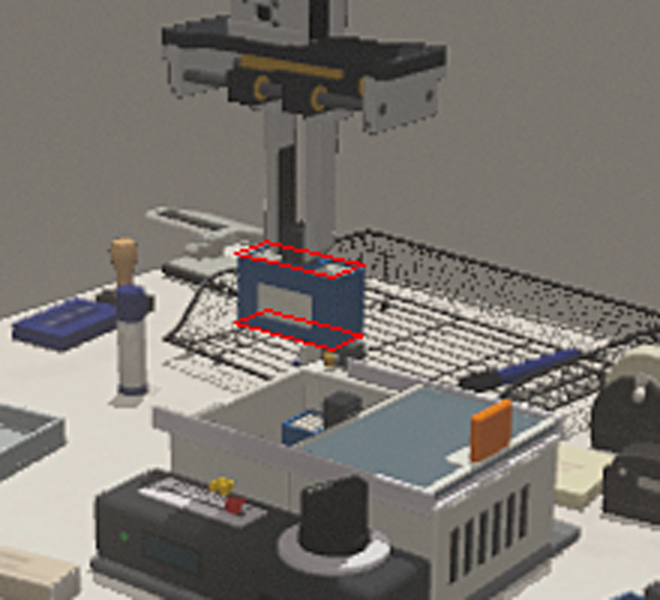

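Emit:
{"op": "carry_out", "data": {
  "moves": [
    [[1, 0.1, 0.1, 0, 0, 0, 1], [3, 0.1, 0.1, 0, 0, 0, 1], [5.5, 0.1, 0.1, 0, 0, 0, 1], [7.5, 0.1, 0.1, 0, 0, 0, 1], [9, 0.1, 0.1, 0, 0, 0, 1], [10.3, 0.1, 0.1, 0, 0, 0, 1], [11.2, 0.1, 0.1, 0, 0, 0, 1], [11.5, 0.1, 0.1, 0, 0, 0, 1], [11.8, 0.1, 0.1, 0, 0, 0, 1], [12, 0.1, 0.1, 0, 0, 0, 1]]
  ]
}}

```text
clock: 26.55
tool_pos: [0.5512, 0.0252, 0.0837]
tool_rot: [0.489, 0.511, -0.488, 0.511]
force: [-0.5, 1.0, -2.1]
gripper_width: 0.0199
```

Emit:
{"op": "carry_out", "data": {
  "moves": [
    [[0.2, 0, 0, 0, 0, 0, 1], [0.4, 0, 0, 0, 0, 0, 1], [0.6, 0, 0, 0, 0, 0, 1], [0.8, 0, 0, 0, 0, 0, 1], [1, 0, 0, 0, 0, 0, 1], [1.1, 0, 0, 0, 0, 0, 1], [1.2, 0, 0, 0, 0, 0, 1], [1.2, 0, 0, 0, 0, 0, 1], [1.2, 0, 0, 0, 0, 0, 1], [1.2, 0, 0, 0, 0, 0, 1]]
  ]
}}

```text
clock: 27.38
tool_pos: [0.5509, 0.025, 0.0715]
tool_rot: [0.489, 0.511, -0.489, 0.511]
force: [-0.6, 0.6, -3.2]
gripper_width: 0.0198
```

Emit:
{"op": "carry_out", "data": {
  "moves": [
    [[0.1, 0, 0, 0, 0, 0, 1], [0.1, 0, 0, 0, 0, 0, 4], [0.1, 0, 0, 0, 0, 0, 4], [0.1, 0, 0, 0, 0, 0, 4], [-0.5, 0, 0, 0, 0, 0, 4], [-3, 0, 0, 0, 0, 0, 4], [-6, 0, 0, 0, 0, 0, 4], [-9, 0, 0, 0, 0, 0, 4], [-12, 0, 0, 0, 0, 0, 4], [-13, -1, -2, 0, 0, 0, 4]]
  ]
}}

```text
clock: 28.22
tool_pos: [0.5425, 0.0419, 0.2058]
tool_rot: [0.491, 0.509, -0.489, 0.512]
force: [0.8, -0.6, 0.3]
gripper_width: 0.04
```

Emit:
{"op": "carry_out", "data": {
  "moves": [
    [[0, -1, -3, 0, 0, 0, 4], [0, -3, -6, 0, 0, 0, 4], [0, -5, -9.5, -1, 0, 0, 4], [0, -7, -12, -2, 0, 0, 4], [0, -9, -14, -3, 0, 0, 4], [0, -11, -15, -3, 0, 0, 4], [0, -12.5, -15, -3, 0, 0, 4], [0, -13, -15, -3, 0, 0, 4], [0, -13, -15, -3, 0, 0, 4], [0, -13, -15, -3, 0, 0, 4]]
  ]
}}

```text
clock: 29.05
tool_pos: [0.4042, 0.1881, 0.2019]
tool_rot: [0.475, 0.523, -0.475, 0.524]
force: [0.4, -0.3, -0.7]
gripper_width: 0.0399
```

```bash
python3 - <<'E'
from h import *
np.set_printoptions(precision=4,suppress=True)
im=optics.camera('top');cv2.imwrite('pics/top8.png',cv2.resize(im[150:340,150:420],None,fx=2.9,fy=2.9,interpolation=cv2.INTER_CUBIC))
for r in pinpoint('top','full_1')[:3]: print(r['score'],bp('top',r['position'],.004))
im=optics.camera('scene')
cv2.imwrite('pics/s12.png',cv2.resize(im[180:300,130:350],None,fx=3.4,fy=3.4,interpolation=cv2.INTER_CUBIC))
s=bot.get_state(); print(s['tool_pos'],s['gripper_width'],s['force'])
go(.3775,.280,.2,np.pi/2+.105)
E
```

```text
0.95 [0.5948 0.0362 0.004 ]
0.78 [0.5488 0.0261 0.004 ]
[0.4041 0.1882 0.2015] 0.03993241720287356 [-0.3791 -0.0475 -0.135 ]
shift [ 0.15 -1.76 -9.39] turn [-0.48 -0.02  0.  ]
```

View pics/top8.png

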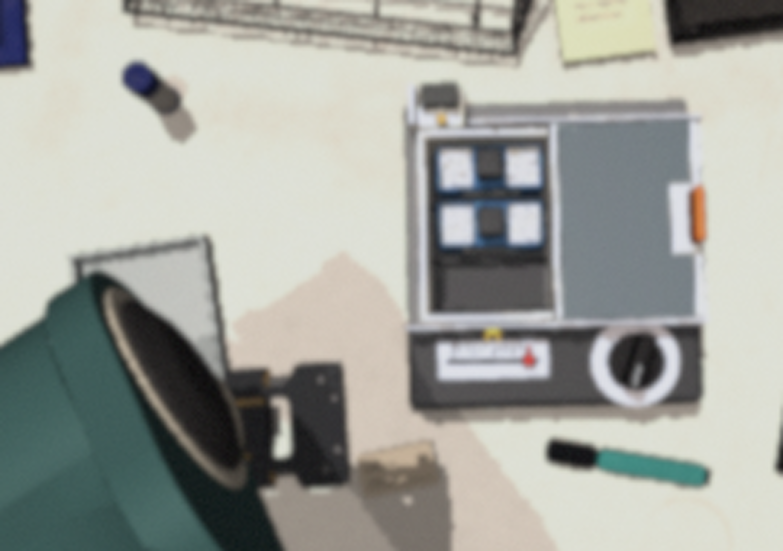

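View pics/s12.png

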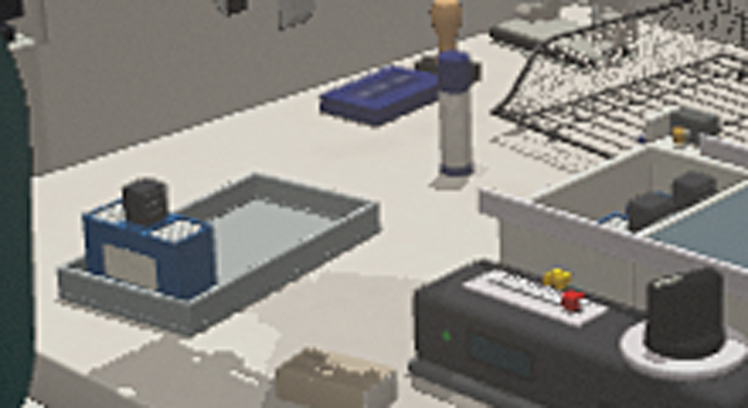

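Emit:
{"op": "carry_out", "data": {
  "moves": [
    [[0, -0.5, -2, 0, 0, 0, 4], [0, -1, -5, 0, 0, 0, 4], [0, -1.5, -7.5, -0.5, 0, 0, 4], [1, -1.8, -9.2, -0.5, 0, 0, 4], [3.5, -1.8, -9.4, -0.5, 0, 0, 4], [6.5, -1.8, -9.4, -0.5, 0, 0, 4], [9.5, -1.8, -9.4, -0.5, 0, 0, 4], [11, -1.8, -9.4, -0.5, 0, 0, 4], [12, -1.8, -9.4, -0.5, 0, 0, 4], [12, -1.8, -9.4, -0.5, 0, 0, 4]]
  ]
}}

```text
clock: 30.03
tool_pos: [0.3758, 0.2799, 0.0798]
tool_rot: [0.472, 0.526, -0.474, 0.525]
force: [-0.1, 1.0, -0.1]
gripper_width: 0.04
```

```bash
python3 - <<'E'
from h import *
np.set_printoptions(precision=4,suppress=True)
im=optics.camera('scene')
cv2.imwrite('pics/s13.png',cv2.resize(im[180:300,100:320],None,fx=3.4,fy=3.4,interpolation=cv2.INTER_CUBIC))
s=bot.get_state(); print(s['tool_pos'],s['gripper_width'],s['force'],s['joints'])
go(.3775,.280,.063,np.pi/2+.105)
E
```

```text
[0.3763 0.2803 0.0811] 0.039749172190119544 [ 0.5676 -0.2275  1.1678] [-0.1585  0.4007 -0.6419  2.0852  0.3444  0.7606 -2.4805]
shift [1.81 0.12 0.05] turn [0.07 0.   0.08]
```

View pics/s13.png

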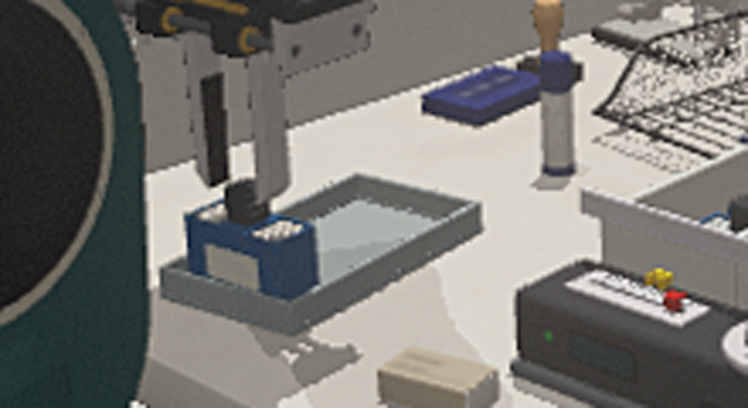

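Fingers straddle the grip block at about (245,200). Finish the descent, close, lift.

Emit:
{"op": "carry_out", "data": {
  "moves": [
    [[0.8, 0.1, 0, 0, 0, 0, 4], [1.6, 0.1, 0, 0, 0, 0, 4], [1.8, 0.1, 0, 0, 0, 0, 4], [1.8, 0.1, 0, 0, 0, 0, 1], [1.8, 0.1, 0, 0, 0, 0, 1], [1.8, 0.1, 0, 0, 0, 0, 1], [1.8, 0.1, 0, 0, 0, 0, 1], [1.8, 0.1, 0, 0, 0, 0, 1], [1.8, 0.1, 0, 0, 0, 0, 1], [1.8, 0.1, 0, 0, 0, 0, 1]]
  ]
}}

```text
clock: 30.92
tool_pos: [0.3774, 0.2807, 0.0637]
tool_rot: [0.473, 0.526, -0.472, 0.526]
force: [1.1, 2.2, 4.9]
gripper_width: 0.0196
```

Emit:
{"op": "carry_out", "data": {
  "moves": [
    [[-1, 0, 0, 0, 0, 0, 1], [-3, 0, 0, 0, 0, 0, 1], [-6, 0, 0, 0, 0, 0, 1], [-9, 0, 0, 0, 0, 0, 1], [-12, 0, 0, 0, 0, 0, 1], [-13.5, 0, 1, 0, 0, 0, 1], [-14, 1, 3, 0, 0, 0, 1], [-14, 2, 5.5, 0.5, 0, 0, 1], [-14, 3, 8, 1, 0, 0, 1], [-14, 4, 10, 1, 0, 0, 1]]
  ]
}}

```text
clock: 31.75
tool_pos: [0.4277, 0.1833, 0.2041]
tool_rot: [0.477, 0.521, -0.478, 0.522]
force: [0.2, -0.2, -2.8]
gripper_width: 0.0197
```

```bash
python3 - <<'E'
from h import *
np.set_printoptions(precision=4,suppress=True)
optics.camera('scene'); optics.camera('top');optics.camera('scene')
s=bot.get_state(); print(s['tool_pos'],s['gripper_width'],s['force'])
x,y=fw(-.018,.046); go(x,y,.2,np.pi/2+F[2])
E
```

```text
[0.4279 0.1839 0.2038] 0.019694103125983527 [ 0.3334  0.0121 -1.5417]
shift [ 0.38  6.38 16.55] turn [2.33 0.01 0.03]
```

Emit:
{"op": "carry_out", "data": {
  "moves": [
    [[0, 0.6, 2, 0.5, 0, 0, 1], [0, 1.6, 4.5, 1, 0, 0, 1], [0, 2.8, 7.5, 1.5, 0, 0, 1], [0, 4, 10.5, 2, 0, 0, 1], [0, 5, 13, 2.3, 0, 0, 1], [0, 5.9, 15, 2.3, 0, 0, 1], [0, 6.3, 16.2, 2.3, 0, 0, 1], [0, 6.4, 16.5, 2.3, 0, 0, 1], [0, 6.4, 16.5, 2.3, 0, 0, 1], [0, 6.4, 16.5, 2.3, 0, 0, 1]]
  ]
}}

```text
clock: 32.73
tool_pos: [0.5054, 0.0281, 0.2035]
tool_rot: [0.487, 0.513, -0.487, 0.512]
force: [0.3, 0.8, -2.2]
gripper_width: 0.0196
```

```bash
python3 - <<'E'
from h import *
np.set_printoptions(precision=4,suppress=True)
im=optics.camera('scene')
s=bot.get_state(); print(s['tool_pos'],s['gripper_width'],s['force'])
x,y=fw(-.018,.046); go(x,y,.0695,np.pi/2+F[2])
A=R.from_quat(s['tool_rot']).as_matrix(); p=s['tool_pos']
for dz in (-.059,-.011):
  pts=np.array([pj('scene',(*(p+A[:,1]*a*.017+A[:,2]*b*.04)[:2],p[2]+dz)) for a,b in((1,1),(1,-1),(-1,-1),(-1,1))])
  cv2.polylines(im,[np.round(pts*16).astype(np.int32)],True,(0,0,255),1,shift=4)
cv2.imwrite('pics/s14.png',cv2.resize(im[100:300,220:440],None,fx=3,fy=3,interpolation=cv2.INTER_CUBIC))
E
```

```text
[0.5055 0.0282 0.2036] 0.019679655746317373 [-0.3569 -0.2596 -1.5154]
shift [13.41  0.01  0.38] turn [ 0.3  -0.02  0.01]
```

View pics/s14.png

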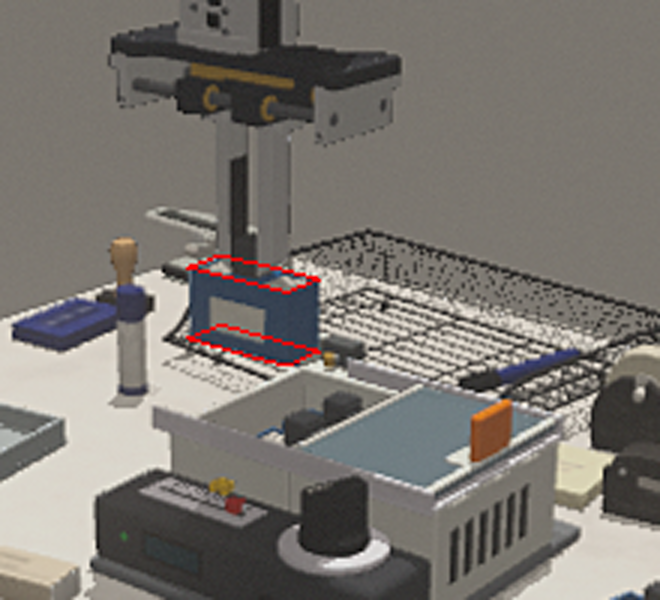

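Emit:
{"op": "carry_out", "data": {
  "moves": [
    [[1, 0, 0.4, 0.3, 0, 0, 1], [3, 0, 0.4, 0.3, 0, 0, 1], [5.5, 0, 0.4, 0.3, 0, 0, 1], [7.5, 0, 0.4, 0.3, 0, 0, 1], [9, 0, 0.4, 0.3, 0, 0, 1], [10.3, 0, 0.4, 0.3, 0, 0, 1], [11.2, 0, 0.4, 0.3, 0, 0, 1], [11.5, 0, 0.4, 0.3, 0, 0, 1], [11.8, 0, 0.4, 0.3, 0, 0, 1], [12, 0, 0.4, 0.3, 0, 0, 1]]
  ]
}}

```text
clock: 33.62
tool_pos: [0.5064, 0.0228, 0.0836]
tool_rot: [0.489, 0.511, -0.489, 0.511]
force: [0.5, -0.1, -1.8]
gripper_width: 0.0199
```

Emit:
{"op": "carry_out", "data": {
  "moves": [
    [[0.2, 0, 0, 0, 0, 0, 1], [0.4, 0, 0, 0, 0, 0, 1], [0.6, 0, 0, 0, 0, 0, 1], [0.8, 0, 0, 0, 0, 0, 1], [1, 0, 0, 0, 0, 0, 1], [1.1, 0, 0, 0, 0, 0, 1], [1.2, 0, 0, 0, 0, 0, 1], [1.3, 0, 0, 0, 0, 0, 1], [1.3, 0, 0, 0, 0, 0, 1], [1.3, 0, 0, 0, 0, 0, 1]]
  ]
}}

```text
clock: 34.45
tool_pos: [0.5062, 0.0226, 0.0704]
tool_rot: [0.489, 0.511, -0.489, 0.511]
force: [0.1, -0.4, -2.2]
gripper_width: 0.0195
```

Emit:
{"op": "carry_out", "data": {
  "moves": [
    [[0, 0, 0, 0, 0, 0, 4], [0, 0, 0, 0, 0, 0, 4], [0, 0, 0, 0, 0, 0, 4], [-0.5, 0, 0, 0, 0, 0, 4], [-2, 0, 0, 0, 0, 0, 4], [-5, 0, 0, 0, 0, 0, 4], [-8, 0, 0, 0, 0, 0, 4], [-11, 0, 0, 0, 0, 0, 4], [-13, 0, -1, 0, 0, 0, 4], [-13, -1, -4, 0, 0, 0, 4]]
  ]
}}

```text
clock: 35.28
tool_pos: [0.4975, 0.0596, 0.2047]
tool_rot: [0.492, 0.508, -0.489, 0.511]
force: [1.2, 0.2, 1.2]
gripper_width: 0.0398
```

Emit:
{"op": "carry_out", "data": {
  "moves": [
    [[0, 0, -3, 0, 0, 0, 4], [0, -1, -6, 0, 0, 0, 4], [0, -2, -9, 0, 0, 0, 4], [0, -3, -12, 0, 0, 0, 4], [0, -4, -15, 0, 0, 0, 4], [0, -5, -17, 0, 0, 0, 4], [0, -5, -18, 0, 0, 0, 4], [0, -5, -18, 0, 0, 0, 4], [0, -5, -18, 0, 0, 0, 4], [0, -5, -18, 0, 0, 0, 4]]
  ]
}}

```text
clock: 36.12
tool_pos: [0.4373, 0.2385, 0.2004]
tool_rot: [0.489, 0.51, -0.489, 0.51]
force: [-0.1, -0.1, -0.0]
gripper_width: 0.0401
```

```bash
python3 - <<'E'
from h import *
np.set_printoptions(precision=4,suppress=True)
im=optics.camera('top');cv2.imwrite('pics/top9.png',cv2.resize(im[170:300,280:410],None,fx=4.6,fy=4.6,interpolation=cv2.INTER_CUBIC))
for n,z in(('gauge_knob_grip',.092),('pointer_tip',.06),('rider_notch',.06),('gate_tab',.114)):
  for r in pinpoint('top',n)[:2]: print(n,r['score'],r['position'],bp('top',r['position'],z)[:2],wf(bp('top',r['position'],z)))
im=optics.camera('scene');cv2.imwrite('pics/s15.png',im)
for n,z in(('gauge_knob_grip',.092),('pointer_tip',.06),('rider_notch',.06),('gate_tab',.114)):
  for r in pinpoint('scene',n)[:2]: print(n,r['score'],r['position'],bp('scene',r['position'],z)[:2],wf(bp('scene',r['position'],z)))
s=bot.get_state(); print(s['tool_pos'],s['joints'])
E
```

```text
gauge_knob_grip 0.75 [372.1, 277.1] [ 0.4437 -0.089 ] [-0.0851 -0.0645]
gauge_knob_grip 0.57 [446.6, 276.4] [ 0.4491 -0.2462] [-0.0869 -0.2218]
rider_notch 0.45 [320.1, 271.4] [0.4532 0.021 ] [-0.0706  0.045 ]
gate_tab 0.94 [393.8, 226.0] [ 0.5508 -0.13  ] [ 0.02   -0.1103]
gauge_knob_grip 0.81 [332.5, 264.0] [ 0.4549 -0.0862] [-0.0739 -0.0622]
pointer_tip 0.58 [299.6, 266.3] [ 0.4599 -0.0022] [-0.065   0.0215]
rider_notch 0.57 [291.3, 262.3] [0.4629 0.022 ] [-0.0609  0.0456]
rider_notch 0.21 [194.5, 254.6] [0.363  0.1897] [-0.153   0.2177]
gate_tab 0.79 [386.3, 242.7] [ 0.556  -0.1307] [ 0.0251 -0.1112]
[0.4367 0.2397 0.2005] [ 0.0065  0.2607 -0.6576  1.9198  0.1857  1.0215 -2.2596]
```

View pics/top9.png

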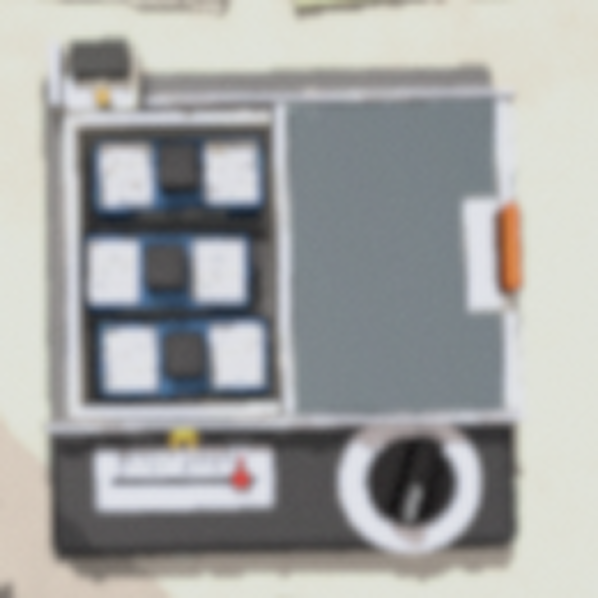

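View pics/s15.png

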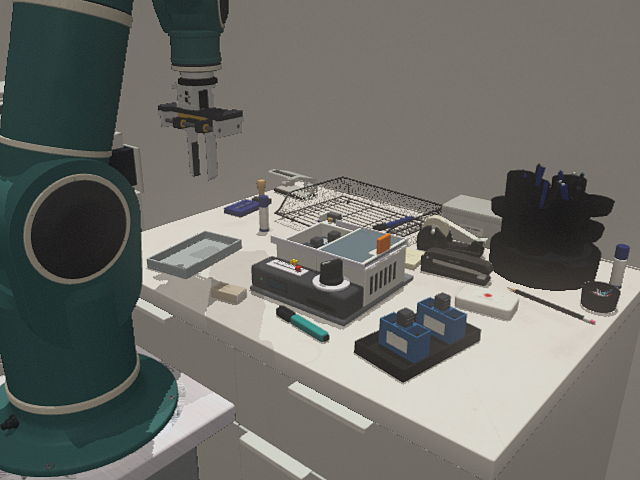

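```bash
python3 - <<'E'
from h import *
im=cv2.imread('pics/s15.png')
for xx in (-.018,.026,.07):
  for (hx,hy,z) in ((.017,.04,.058),(.011,.01,.082)):
    o=.046+(.0055 if xx==.026 else -.002 if xx<0 else 0)
    pts=np.array([pj('scene',(*fw(xx+a*hx,o+b*hy),z)) for a,b in((1,1),(1,-1),(-1,-1),(-1,1))])
    if z>.06: cv2.polylines(im,[np.round(pts*16).astype(np.int32)],True,(0,0,255),1,shift=4)
a=cv2.imread('pics/s15.png')[215:300,250:370]; b=im[215:300,250:370]
cv2.imwrite('pics/s16.png',cv2.resize(np.vstack([a,b])[:],None,fx=3.5*1,fy=3.5,interpolation=cv2.INTER_CUBIC))
E
```

```text
(no output)
```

View pics/s16.png

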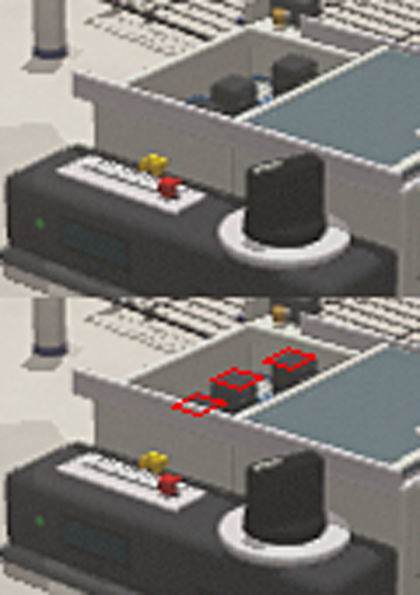

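```bash
python3 - <<'E'
from h import *
im=optics.camera('top'); acc=im.astype(float)
for i in range(3): acc+=optics.camera('top')
im=(acc/4).astype(np.uint8)
c=im[255:300,345:400].astype(float); c=np.clip(c*2.2,0,255).astype(np.uint8)
a=cv2.resize(c,None,fx=7,fy=7,interpolation=cv2.INTER_CUBIC)
s=optics.camera('scene'); b=np.clip(s[245:300,300:360].astype(float)*2.5,0,255).astype(np.uint8)
b=cv2.resize(b,None,fx=6,fy=6,interpolation=cv2.INTER_CUBIC)
h=max(a.shape[0],b.shape[0]); o=np.zeros((h,a.shape[1]+b.shape[1],3),np.uint8); o[:a.shape[0],:a.shape[1]]=a;o[:b.shape[0],a.shape[1]:]=b
cv2.imwrite('pics/k1.png',o); print(o.shape)
E
```

```text
(330, 745, 3)
```

View pics/k1.png

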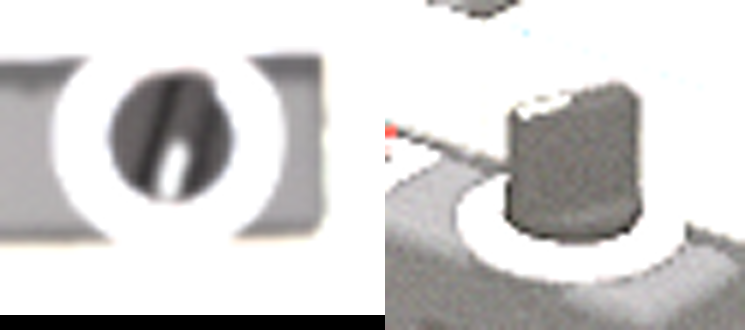

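```bash
python3 - <<'E'
from h import *
np.set_printoptions(precision=4,suppress=True)
t=lambda a,b:(345-.5+(a+.5)/7,255-.5+(b+.5)/7)
for a,b in(((168,192),(182,148)),((163,198),(203,76)),((145,190),(175,80))):
    d=bp('top',t(*b),.099)-bp('top',t(*a),.099); print(np.arctan2(d[1],d[0]),np.linalg.norm(d))
# disc outer circle centre z .069 : left 52 right 288; top? base cyl  left 110 right 232, top 70 bottom 202
w=bp('top',t(170,137),.069); print('ctr@.069',w,wf(w))
w=bp('top',t(171,136),.085); print('ctr blk',w,wf(w))
# scene overlay
im=cv2.imread('pics/s15.png'); im=np.clip(im.astype(float)*2,0,255).astype(np.uint8)
it=cv2.imread('pics/top0.png'); it=np.clip(it.astype(float)*2,0,255).astype(np.uint8)
K=fw(-.082,-.058); print(K)
for yaw,col in((-.27,(0,0,255)),):
  for I,c in((im,'scene'),(it,'top')):
    cc,s=np.cos(yaw),np.sin(yaw)
    for z in(.069,.099):
      pts=np.array([pj(c,(K[0]+cc*a*.021-s*b*.007,K[1]+s*a*.021+cc*b*.007,z)) for a,b in((1,1),(1,-1),(-1,-1),(-1,1))])
      cv2.polylines(I,[np.round(pts*16).astype(np.int32)],True,col,1,shift=4)
    pts=np.array([pj(c,(K[0]+.022*np.cos(u),K[1]+.022*np.sin(u),.069)) for u in np.linspace(0,6.28,40)])
    cv2.polylines(I,[np.round(pts*16).astype(np.int32)],True,(0,200,0),1,shift=4)
a=cv2.resize(it[255:300,345:400],None,fx=7,fy=7); b=cv2.resize(im[245:300,300:360],None,fx=6,fy=6)
o=np.zeros((330,745,3),np.uint8); o[:a.shape[0],:a.shape[1]]=a;o[:b.shape[0],a.shape[1]:]=b
cv2.imwrite('pics/k2.png',o)
E
```

```text
-0.29239369079762567 0.013803099425003814
-0.30107779973329746 0.03845060885694934
-0.2500638205679701 0.034127815155869615
ctr@.069 [ 0.4499 -0.0846  0.069 ] [-0.0788 -0.0604]
ctr blk [ 0.4501 -0.0832  0.085 ] [-0.0785 -0.0589]
[ 0.4465 -0.0824]
```

View pics/k2.png

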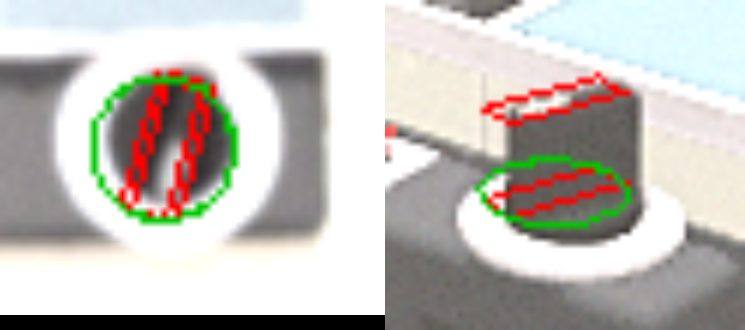

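```bash
python3 - <<'E'
from h import *
np.set_printoptions(precision=4,suppress=True)
s=bot.get_state(); print(R.from_quat(s['tool_rot']).as_matrix())
go(.45,-.0848,.2,np.pi/2-.29)
E
```

```text
[[-0.      0.999   0.0436]
 [ 0.0001  0.0436 -0.999 ]
 [-1.     -0.     -0.0001]]
shift [ 0.04 -0.09 32.48] turn [19.11 -0.    0.  ]
```

Emit:
{"op": "carry_out", "data": {
  "moves": [
    [[0, 0, 2, -5, 0, 0, 3], [0, 0, 5, -11, 0, 0, 3], [0, 0, 9, -18, 0, 0, 3], [0, 0, 13, -25, 0, 0, 3], [0, 0, 17, -32, 0, 0, 3], [0, 0, 21, -39, 0, 0, 3], [0, 0, 25, -46, 0, 0, 3], [0, 0, 28.5, -53, 0, 0, 3], [0, -0.1, 31.5, -59, 0, 0, 3], [0, -0.1, 32.5, -62, 0, 0, 3]]
  ]
}}

```text
clock: 37.7
tool_pos: [0.4497, -0.0742, 0.2007]
tool_rot: [0.189, 0.681, -0.189, 0.682]
force: [0.4, -0.1, -0.9]
gripper_width: 0.0298
```

Emit:
{"op": "carry_out", "data": {
  "moves": [
    [[0, 0, 0, -6, 0, 0, 3], [0, 0, 0, -13, 0, 0, 3], [0, 0, 0, -20, 0, 0, 3], [0, 0, 0, -27, 0, 0, 3], [0, 0, 0, -34, 0, 0, 3], [0, 0, 0, -41, 0, 0, 3], [0, 0, 0, -48, 0, 0, 3], [0, 0, 0, -55, 0, 0, 3], [0, 0, 0, -61, 0, 0, 3], [0, 0, 0, -65, 0, 0, 3]]
  ]
}}

```text
clock: 38.53
tool_pos: [0.4499, -0.0726, 0.2005]
tool_rot: [-0.207, 0.676, 0.207, 0.676]
force: [-0.6, 1.1, 1.5]
gripper_width: 0.03
```

Emit:
{"op": "carry_out", "data": {
  "moves": [
    [[0, 0, 0, -6, 0, 0, 3], [0, 0, 0, -13, 0, 0, 3], [1, 0, 0, -20, 0, 0, 3], [2, 0, 0, -27, 0, 0, 3], [3, 0, 0, -32, 0, 0, 3], [4, 0, 0, -34, 0, 0, 3], [4.5, 0, 0, -34, 0, 0, 3], [5, 0, 0, -34, 0, 0, 3], [5, 0, 0, -34, 0, 0, 3], [5, 0, 0, -34, 0, 0, 3]]
  ]
}}

```text
clock: 39.37
tool_pos: [0.45, -0.0725, 0.1505]
tool_rot: [-0.393, 0.587, 0.394, 0.587]
force: [0.0, -1.0, -0.9]
gripper_width: 0.0298
```

```bash
python3 - <<'E'
from h import *
np.set_printoptions(precision=4,suppress=True)
im=optics.camera('scene')
s=bot.get_state(); print(s['tool_pos'],s['joints'])
go(.45,-.0848,.086,np.pi/2-.29)
cv2.imwrite('pics/s17.png',cv2.resize(im[120:300,240:440],None,fx=3.3,fy=3.3,interpolation=cv2.INTER_CUBIC))
E
```

```text
[ 0.4501 -0.0725  0.1508] [ 0.7731  0.2718 -0.7702  2.0614  0.2415  0.8969  1.0499]
shift [ 6.48 -0.45 -1.14] turn [-5.73  0.    0.02]
```

View pics/s17.png

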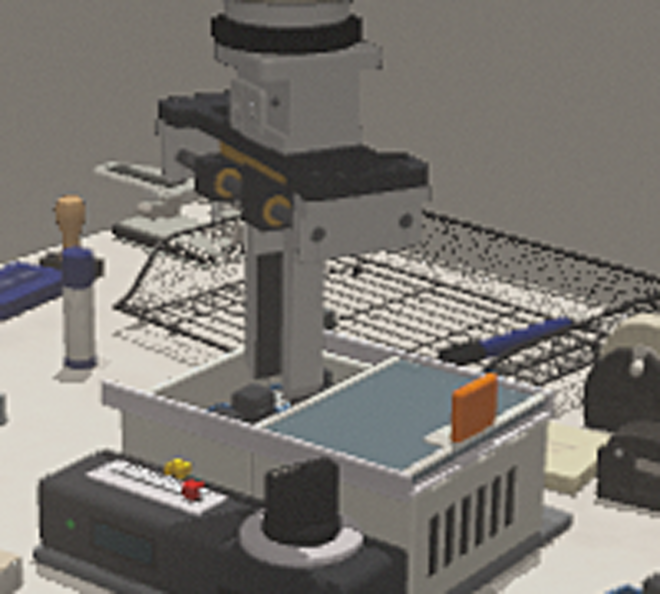

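Emit:
{"op": "carry_out", "data": {
  "moves": [
    [[0, -0.2, -0.5, -3, 0, 0, 3], [0, -0.4, -1, -5.7, 0, 0, 3], [0, -0.4, -1.1, -5.7, 0, 0, 3], [0.7, -0.4, -1.1, -5.7, 0, 0, 3], [1.5, -0.4, -1.1, -5.7, 0, 0, 3], [2.5, -0.4, -1.1, -5.7, 0, 0, 3], [3.2, -0.4, -1.1, -5.7, 0, 0, 3], [3.5, -0.4, -1.1, -5.7, 0, 0, 3], [3.5, -0.4, -1.1, -5.7, 0, 0, 3], [3.5, -0.4, -1.1, -5.7, 0, 0, 3]]
  ]
}}

```text
clock: 40.25
tool_pos: [0.4494, -0.084, 0.1153]
tool_rot: [-0.422, 0.567, 0.423, 0.567]
force: [0.5, 0.2, -0.6]
gripper_width: 0.0301
```

```bash
python3 - <<'E'
from h import *
np.set_printoptions(precision=4,suppress=True)
im=optics.camera('scene')
s=bot.get_state(); print(s['tool_pos'],s['joints'])
go(.45,-.0848,.086,np.pi/2-.29)
cv2.imwrite('pics/s18.png',cv2.resize(im[180:300,270:420],None,fx=4.5,fy=4.5,interpolation=cv2.INTER_CUBIC))
E
```

```text
[ 0.4496 -0.0842  0.1156] [ 0.7716  0.3377 -0.7534  2.0876  0.3125  0.828   1.1134]
shift [ 2.96 -0.05 -0.05] turn [0.03 0.01 0.  ]
```

View pics/s18.png

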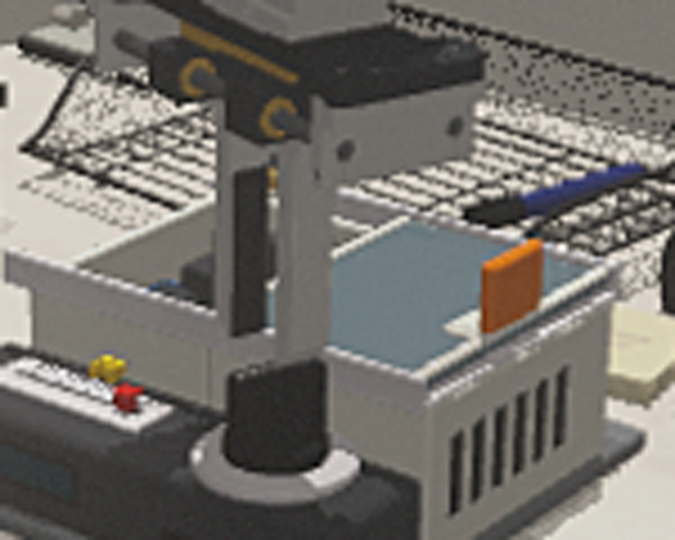

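Emit:
{"op": "carry_out", "data": {
  "moves": [
    [[0.6, 0, 0, 0, 0, 0, 3], [1.3, 0, 0, 0, 0, 0, 3], [2, 0, 0, 0, 0, 0, 3], [2.5, 0, 0, 0, 0, 0, 3], [2.8, 0, 0, 0, 0, 0, 3], [2.8, 0, 0, 0, 0, 0, 3], [2.8, 0, 0, 0, 0, 0, 1], [2.8, 0, 0, 0, 0, 0, 1], [2.8, 0, 0, 0, 0, 0, 1], [2.8, 0, 0, 0, 0, 0, 1]]
  ],
  "squeeze": 15
}}

```text
clock: 41.13
tool_pos: [0.4493, -0.0853, 0.0877]
tool_rot: [-0.423, 0.567, 0.422, 0.567]
force: [-2.2, -6.7, 2.1]
gripper_width: 0.014
```

```bash
python3 - <<'E'
from h import *
np.set_printoptions(precision=4,suppress=True)
im=optics.camera('scene')
s=bot.get_state(); print(s['tool_pos'],s['joints'],s['gripper_width'],s['force'],s['wrist_torque'])
cv2.imwrite('pics/s19.png',cv2.resize(im[200:300,250:400],None,fx=4.5,fy=4.5,interpolation=cv2.INTER_CUBIC))
E
```

```text
[ 0.4493 -0.0853  0.0877] [ 0.7398  0.3861 -0.7223  2.1076  0.3665  0.7724  1.0674] 0.014166010388990789 [-2.6329 -5.3085  1.3347] [-1.3151  0.2472 -0.0023]
```

View pics/s19.png

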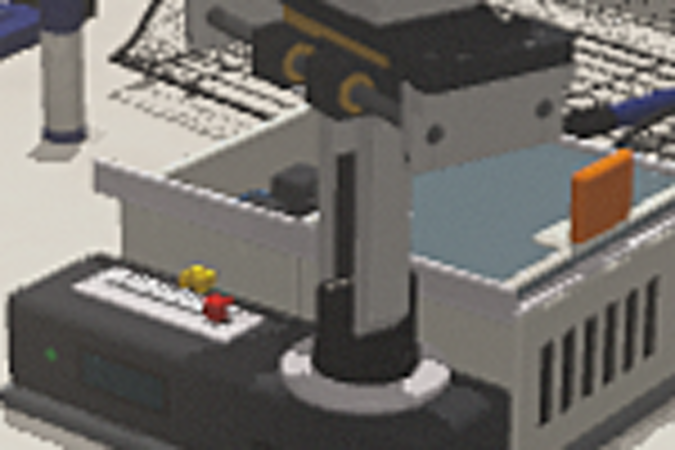

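Emit:
{"op": "carry_out", "data": {
  "moves": [
    [[0, 0, -0.1, 3, 0, 0, 1], [0, 0, -0.1, 9, 0, 0, 1], [0, 0, -0.1, 15, 0, 0, 1], [0, 0, -0.1, 21, 0, 0, 1], [0, 0, -0.1, 27, 0, 0, 1], [0, 0, -0.1, 33, 0, 0, 1], [0, 0, -0.1, 39, 0, 0, 1], [0, 0, -0.1, 45, 0, 0, 1], [0, 0, -0.1, 51, 0, 0, 1], [0, 0, -0.1, 55, 0, 0, 1]]
  ],
  "squeeze": 25
}}

```text
clock: 42.02
tool_pos: [0.4505, -0.0843, 0.0878]
tool_rot: [-0.111, 0.697, 0.112, 0.699]
force: [8.3, 6.3, -10.7]
gripper_width: 0.0138
```

```bash
python3 - <<'E'
from h import *
np.set_printoptions(precision=4,suppress=True)
optics.camera('scene');im=optics.camera('scene')
s=bot.get_state(); print(s['tool_pos'],s['joints'],s['gripper_width'],s['force'],s['wrist_torque'])
go(.45,-.085,.087,1.28)
cv2.imwrite('pics/s20.png',cv2.resize(im[200:300,250:400],None,fx=4.5,fy=4.5,interpolation=cv2.INTER_CUBIC))
E
```

```text
[ 0.4505 -0.0842  0.0878] [ 0.565   0.3421 -0.5139  2.1123  0.2449  0.7409  0.2133] 0.013611170541423795 [  7.4944   5.2698 -10.6049] [ 1.4951 -2.2256 -0.0264]
shift [ 0.08 -0.06 -0.07] turn [-55.06   0.16   0.08]
```

View pics/s20.png

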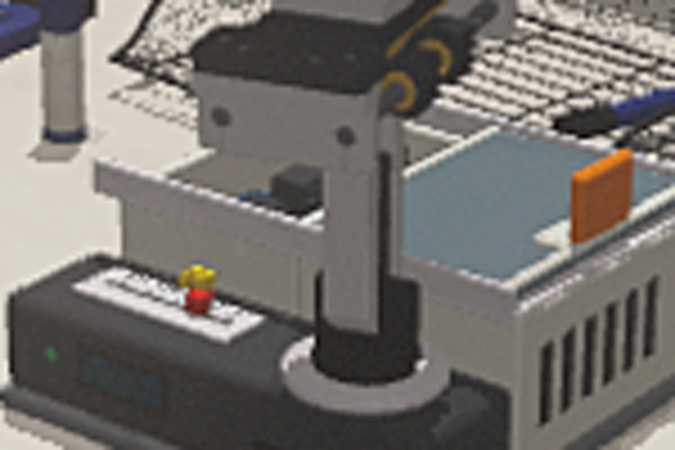

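Emit:
{"op": "carry_out", "data": {
  "moves": [
    [[0, 0, 0.1, 3, 0, 0, 1], [0, 0, 0.1, 9, 0, 0, 1], [0, 0, 0.1, 15, 0, 0, 1], [0, 0, 0.1, 21, 0, 0, 1], [0, 0, 0.1, 27, 0, 0, 1], [0, 0, 0.1, 33, 0, 0, 1], [0, 0, 0.1, 39, 0, 0, 1], [0, 0, 0.1, 45, 0, 0, 1], [0, 0, 0.1, 51, 0, 0, 1], [0, 0, 0.1, 55, 0, 0, 1]]
  ]
}}

```text
clock: 42.95
tool_pos: [0.4521, -0.0845, 0.0879]
tool_rot: [0.224, 0.669, -0.223, 0.672]
force: [13.9, 1.9, -16.0]
gripper_width: 0.0135
```

```bash
python3 - <<'E'
from h import *
np.set_printoptions(precision=4,suppress=True)
optics.camera('scene');im=optics.camera('scene')
s=bot.get_state(); print(s['tool_pos'],s['joints'],s['gripper_width'],s['force'],s['wrist_torque'])
go(.45,-.085,.087,1.28)
cv2.imwrite('pics/s21.png',cv2.resize(im[200:300,250:400],None,fx=4.5,fy=4.5,interpolation=cv2.INTER_CUBIC))
im=optics.camera('top');cv2.imwrite('pics/top10.png',cv2.resize(im[170:300,280:410],None,fx=4.6,fy=4.6,interpolation=cv2.INTER_CUBIC))
E
```

```text
[ 0.4521 -0.0845  0.0878] [ 0.3937  0.3185 -0.3154  2.1149  0.146   0.7241 -0.6574] 0.013750504003540252 [ 13.8883   2.0194 -15.7935] [ 0.2918 -3.4942 -0.0503]
shift [ 0.08 -0.17 -0.14] turn [69.92  0.06 -0.25]
```

View pics/s21.png

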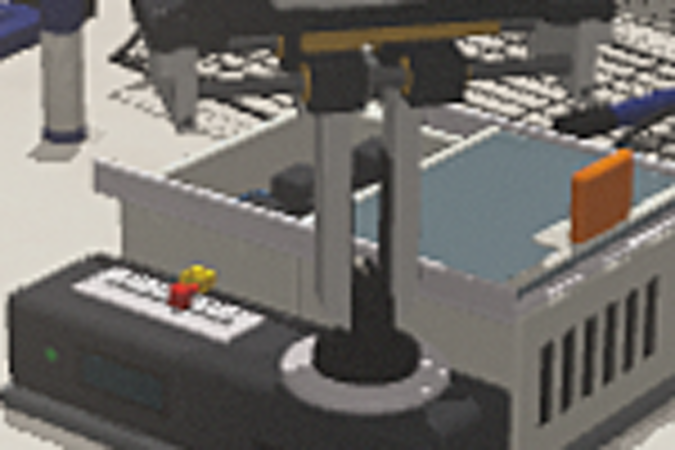

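View pics/top10.png

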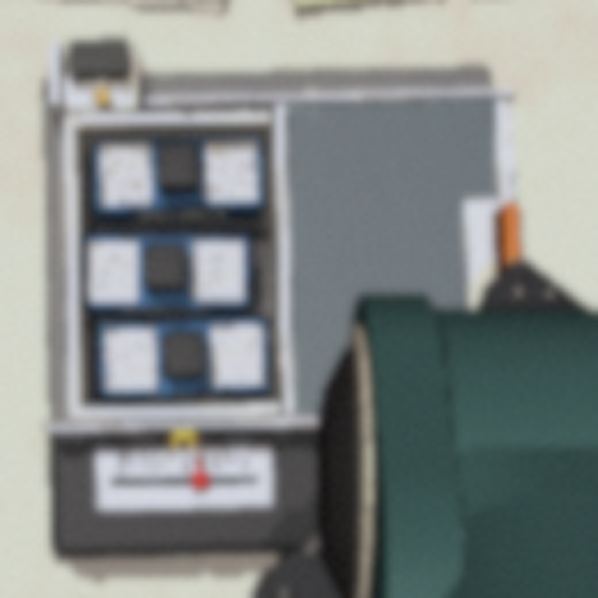

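Emit:
{"op": "carry_out", "data": {
  "moves": [
    [[0.1, 0.1, 0.1, 2, 0, 0, 1], [0.1, 0.1, 0.1, 7, 0, 0, 1], [0.1, 0.1, 0.1, 13, 0, 0, 1], [0.1, 0.1, 0.1, 19, 0, 0, 1], [0.1, 0.1, 0.1, 25, 0, 0, 1], [0.1, 0.1, 0.1, 31, 0, 0, 1], [0.1, 0.1, 0.1, 36, 0, 0, 1], [0.1, 0.1, 0.1, 40, 0, 0, 1], [0.1, 0.1, 0.1, 40, 0, 0, 1], [0.1, 0.1, 0.1, 40, 0, 0, 1]]
  ]
}}

```text
clock: 43.93
tool_pos: [0.4532, -0.0855, 0.0875]
tool_rot: [0.439, 0.554, -0.438, 0.556]
force: [4.2, -5.5, 7.6]
gripper_width: 0.0137
```

```bash
cat > gauge.py <<'E'
from h import *
def gauge(tag):
    acc=sum(optics.camera('top').astype(float) for _ in range(4))/4
    im=acc.astype(np.uint8); c=im[255:285,295:345]
    b,g,r=[acc[...,i] for i in range(3)]
    Y,X=np.mgrid[:480,:640]; roi=(Y>255)&(Y<285)&(X>298)&(X<342)
    wr=np.clip(r-np.maximum(g,b)-40,0,None)*roi; wy=np.clip(np.minimum(r,g)-b-40,0,None)*roi
    for n,w in(('red',wr),('yellow',wy)):
        px=((X*w).sum()/w.sum(),(Y*w).sum()/w.sum()); q=wf(bp('top',px,.06)); print(n,np.round(px,2),np.round(q,4))
    cv2.imwrite(f'pics/g{tag}.png',cv2.resize(c,None,fx=14,fy=14,interpolation=cv2.INTER_CUBIC))
    im=optics.camera('scene'); cv2.imwrite(f'pics/gs{tag}.png',cv2.resize(im[250:285,270:320],None,fx=14,fy=14,interpolation=cv2.INTER_CUBIC))
E
python3 - <<'E'
from gauge import *
np.set_printoptions(precision=4,suppress=True)
gauge(1)
s=bot.get_state(); print(s['tool_pos'],s['joints'],s['gripper_width'],s['force'],s['wrist_torque'])
E
```

```text
red [319.89 273.79] [-0.0758  0.0455]
yellow [319.4  264.48] [-0.0555  0.0462]
[ 0.4532 -0.0855  0.0875] [ 0.2719  0.3105 -0.1747  2.116   0.0817  0.7175 -1.2931] 0.01403856374715354 [ 3.916  -5.8063  7.4592] [-1.237  -0.969  -0.0507]
```

View pics/g1.png

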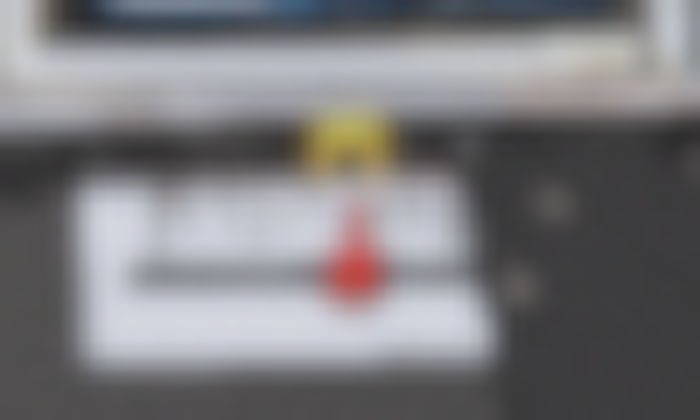

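View pics/gs1.png

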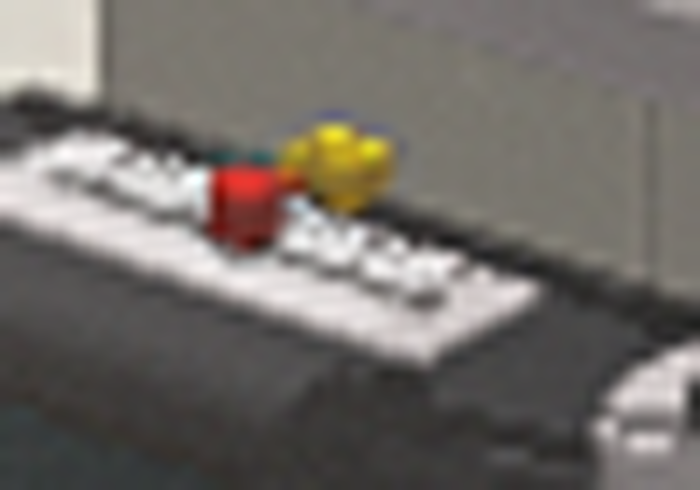

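```bash
python3 - <<'E'
from h import *
np.set_printoptions(precision=4,suppress=True)
t=lambda a,b:(295-.5+(a+.5)/14,255-.5+(b+.5)/14)
for n,p,z in(('body',(354,277),.062),('tip',(358,205),.058),('notch',(349,160),.060),('riderL',(303,150),.06),('riderR',(396,150),.06)): print(n,wf(bp('top',t(*p),z)))
for u in np.arange(-.08,-.04,.01): print(pj('top',(*fw(u,.046),.06)))
# slope of feeder edge lines in the image: right/left inner hopper edges
E
```

```text
body [-0.077   0.0457]
tip [-0.0657  0.0448]
notch [-0.0587  0.0461]
riderL [-0.057   0.0533]
riderR [-0.0573  0.0387]
[319.7121 275.7176]
[319.6185 271.1257]
[319.5251 266.5417]
[319.4318 261.9655]
```

Emit:
{"op": "carry_out", "data": {
  "moves": [
    [[0, 0, 0, 2, 0, 0, 1], [0, 0, 0, 4, 0, 0, 1], [0, 0, 0, 4, 0, 0, 1], [0, 0, 0, 4, 0, 0, 1], [0, 0, 0, 4, 0, 0, 3], [0, 0, 0, 4, 0, 0, 3], [0, 0, 0, 4, 0, 0, 3], [0, 0, 0, 4, 0, 0, 3], [-0.5, 0, 0, 4, 0, 0, 3], [-1, 0, 0, 4, 0, 0, 3]]
  ]
}}

```text
clock: 45.02
tool_pos: [0.4513, -0.0846, 0.0967]
tool_rot: [0.457, 0.54, -0.457, 0.539]
force: [-0.8, -0.3, -0.3]
gripper_width: 0.0297
```

Emit:
{"op": "carry_out", "data": {
  "moves": [
    [[-2, 0, 0, 0, 0, 0, 3], [-4, 0, 0, 0, 0, 0, 3], [-6, 0, 0, 0, 0, 0, 3], [-8, 0, 0, 0, 0, 0, 3], [-10, 0, 1, 0, 0, 0, 3], [-10, 0, 3, 0, 0, 0, 3], [-10, 0, 5, 0, 0, 0, 3], [-10, 0, 6, 0, 0, 0, 3], [-10, 0, 6, 0, 0, 0, 3], [-10, 0, 6, 0, 0, 0, 3]]
  ]
}}

```text
clock: 45.85
tool_pos: [0.4611, -0.1436, 0.1964]
tool_rot: [0.457, 0.539, -0.457, 0.539]
force: [-0.1, 0.5, 0.4]
gripper_width: 0.0301
```

```bash
python3 - <<'E'
from gauge import *
np.set_printoptions(precision=4,suppress=True)
gauge(2)
s=bot.get_state(); print(s['tool_pos'],s['joints'],s['gripper_width'],s['force'])
for n in('pointer_tip','rider_notch'):
  for c in('top','scene'):
    for r in pinpoint(c,n)[:1]: print(n,c,r['score'],r['position'],wf(bp(c,r['position'],.06)))
E
```

```text
red [319.51 273.82] [-0.0759  0.0464]
yellow [319.41 264.48] [-0.0555  0.0462]
[ 0.4613 -0.1431  0.1964] [ 0.3502  0.186  -0.126   1.9722  0.0276  0.9851 -1.1944] 0.03008363979214332 [-0.2296  0.0957  0.5394]
pointer_tip top 0.39 [318.0, 213.1] [0.0579 0.047 ]
pointer_tip scene 0.45 [288.6, 260.2] [-0.0567  0.056 ]
rider_notch top 0.46 [318.8, 268.8] [-0.0649  0.0477]
rider_notch scene 0.56 [290.1, 263.4] [-0.0662  0.0441]
```

View pics/g2.png

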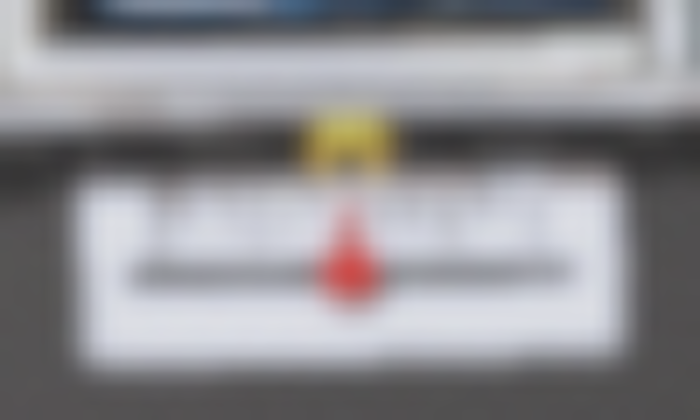

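View pics/gs2.png

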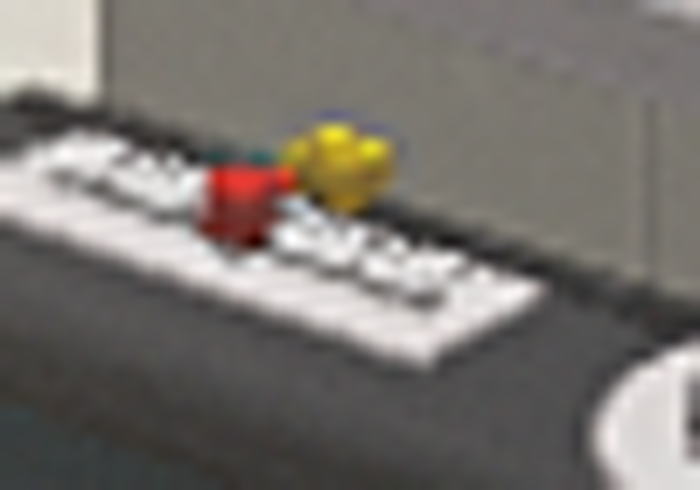

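Pointer stands at the rider notch (0.0464 vs 0.0462 m in feeder y). Now the gate.

```bash
python3 - <<'E'
from h import *
x,y=fw(.024,-.15); go(x,y,.2,np.pi/2+F[2])
E
```

```text
shift [-0.35  8.98  4.1 ] turn [ 6.82 -0.    0.  ]
```

Emit:
{"op": "carry_out", "data": {
  "moves": [
    [[0, 0.5, 1, 1, 0, 0, 0], [0, 2, 2.5, 2, 0, 0, 0], [0, 4, 4, 3.5, 0, 0, 0], [0, 6, 4.1, 5, 0, 0, 0], [0, 8, 4.1, 6.5, 0, 0, 0], [0, 9, 4.1, 6.8, 0, 0, 0], [2, 9, 4.1, 6.8, 0, 0, 0], [4, 9, 4.1, 6.8, 0, 0, 0], [5, 9, 4.1, 6.8, 0, 0, 0], [5, 9, 4.1, 6.8, 0, 0, 0]]
  ]
}}

```text
clock: 47.13
tool_pos: [0.5556, -0.1697, 0.1443]
tool_rot: [0.488, 0.512, -0.489, 0.51]
force: [-0.4, 0.6, 0.4]
gripper_width: 0.0005
```

```bash
python3 - <<'E'
from h import *
optics.camera('top');im=optics.camera('scene')
s=bot.get_state(); print(s['tool_pos'],wf(s['tool_pos']),s['gripper_width'],s['force'])
x,y=fw(.024,-.1205); go(x,y,.109,np.pi/2+F[2])
cv2.imwrite('pics/s22.png',cv2.resize(im[160:320,280:480],None,fx=3.6,fy=3.6,interpolation=cv2.INTER_CUBIC))
E
```

```text
[ 0.55684043 -0.16991333  0.14689005] [ 0.02419135 -0.1504756 ] 0.0008591725145486981 [-0.05943608  0.27236312  0.41417196]
shift [ 3.79 -0.02 -3.  ] turn [-0.01 -0.    0.01]
```

View pics/s22.png

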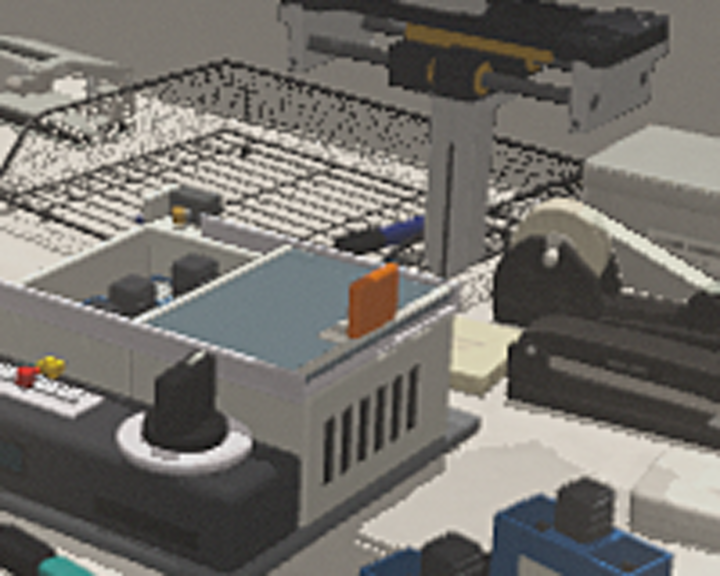

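Emit:
{"op": "carry_out", "data": {
  "moves": [
    [[1.5, 0, 0, 0, 0, 0, 0], [3, 0, 0, 0, 0, 0, 0], [3.7, 0, 0, 0, 0, 0, 0], [3.7, 0, 0, 0, 0, 0, 0], [3.7, 0, -1, 0, 0, 0, 0], [3.7, 0, -2, 0, 0, 0, 0], [3.7, 0, -2.5, 0, 0, 0, 0], [3.7, 0, -3, 0, 0, 0, 0], [3.7, 0, -3.5, 0, 0, 0, 0], [3.7, 0, -4, 0, 0, 0, 0]]
  ]
}}

```text
clock: 48.07
tool_pos: [0.5555, -0.1302, 0.1103]
tool_rot: [0.489, 0.51, -0.489, 0.512]
force: [0.4, -6.4, 4.3]
gripper_width: 0.0004
```

Emit:
{"op": "carry_out", "data": {
  "moves": [
    [[0, 0, -0.7, 0, 0, 0, 0], [0, 0, -1.4, 0, 0, 0, 0], [0, 0, -2.1, 0, 0, 0, 0], [0, 0, -2.8, 0, 0, 0, 0], [0, 0, -3.5, 0, 0, 0, 0], [0, 0, -4.2, 0, 0, 0, 0], [0, 0, -4.9, 0, 0, 0, 0], [0, 0, -5.6, 0, 0, 0, 0], [0, 0, -6.2, 0, 0, 0, 0], [0, 0, -6.5, 0, 0, 0, 0]]
  ]
}}

```text
clock: 48.9
tool_pos: [0.5523, -0.0648, 0.1102]
tool_rot: [0.488, 0.511, -0.488, 0.512]
force: [-0.9, -5.9, 5.5]
gripper_width: 0.0001
```

```bash
python3 - <<'E'
from h import *
im=optics.camera('scene')
s=bot.get_state(); print(s['tool_pos'],wf(s['tool_pos']),s['gripper_width'],s['force'])
x,y=fw(.024,-.0135); go(x,y,.110,np.pi/2+F[2])
cv2.imwrite('pics/s23.png',cv2.resize(im[160:320,250:450],None,fx=3.6,fy=3.6,interpolation=cv2.INTER_CUBIC))
E
```

```text
[ 0.55230606 -0.06440373  0.11017544] [ 0.02448182 -0.04486901] 0.00028804489046589194 [-0.15013453 -2.90527576  3.48760631]
shift [ 0.01 -0.05 -3.14] turn [ 0.01  0.05 -0.05]
```

View pics/s23.png

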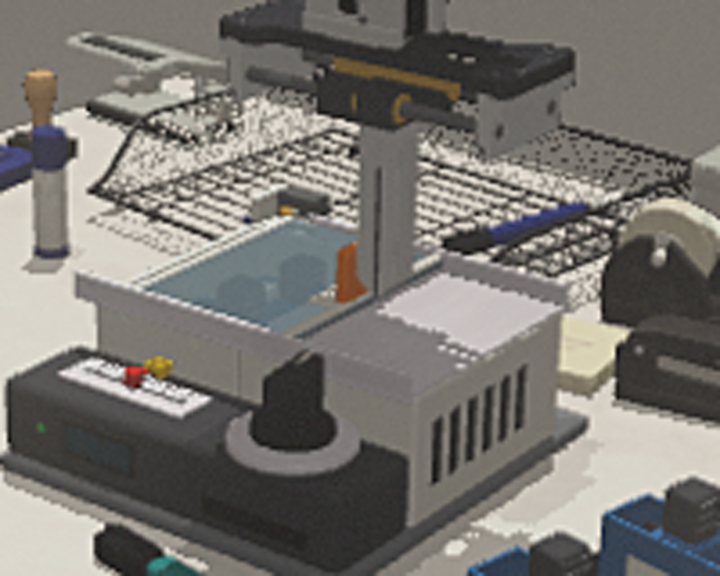

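Emit:
{"op": "carry_out", "data": {
  "moves": [
    [[0, 0, -0.4, 0, 0, 0, 0], [0, 0, -0.8, 0, 0, 0, 0], [0, 0, -1.2, 0, 0, 0, 0], [0, 0, -1.6, 0, 0, 0, 0], [0, 0, -2, 0, 0, 0, 0], [0, 0, -2.3, 0, 0, 0, 0], [0, 0, -2.6, 0, 0, 0, 0], [0, 0, -2.8, 0, 0, 0, 0], [0, 0, -2.9, 0, 0, 0, 0], [0, 0, -2.9, 0, 0, 0, 0]]
  ]
}}

```text
clock: 49.78
tool_pos: [0.551, -0.0363, 0.11]
tool_rot: [0.489, 0.511, -0.489, 0.512]
force: [-0.1, -4.1, 2.2]
gripper_width: 0.0005
```

```bash
python3 - <<'E'
from h import *
s=bot.get_state(); print(s['tool_pos'],wf(s['tool_pos']),s['force'])
E
```

```text
[ 0.55097142 -0.03625458  0.10998337] [ 0.02443455 -0.01668827] [-0.11992988 -4.06991579  2.20410402]
```

Push on in small steps to the stop, watching force.

Emit:
{"op": "carry_out", "data": {
  "moves": [
    [[0, 0, -0.1, 0, 0, 0, 0], [0, 0, -0.2, 0, 0, 0, 0], [0, 0, -0.3, 0, 0, 0, 0], [0, 0, -0.35, 0, 0, 0, 0], [0, 0, -0.4, 0, 0, 0, 0], [0, 0, -0.4, 0, 0, 0, 0], [0, 0, -0.4, 0, 0, 0, 0], [0, 0, -0.4, 0, 0, 0, 0], [0, 0, -0.4, 0, 0, 0, 0], [0, 0, -0.4, 0, 0, 0, 0]]
  ]
}}

```text
clock: 50.62
tool_pos: [0.5508, -0.0334, 0.11]
tool_rot: [0.489, 0.51, -0.489, 0.512]
force: [-0.2, -11.1, 6.1]
gripper_width: 0.0002
```

```bash
python3 - <<'E'
from h import *
im=optics.camera('scene')
s=bot.get_state(); print(s['tool_pos'],wf(s['tool_pos']),s['gripper_width'],s['force'])
cv2.imwrite('pics/s24.png',cv2.resize(im[190:290,260:400],None,fx=5,fy=5,interpolation=cv2.INTER_CUBIC))
E
```

```text
[ 0.55083719 -0.03342334  0.10997348] [ 0.0244298  -0.01385386] 0.0008999023845429176 [  0.49528043 -11.02387586   5.06276298]
```

View pics/s24.png

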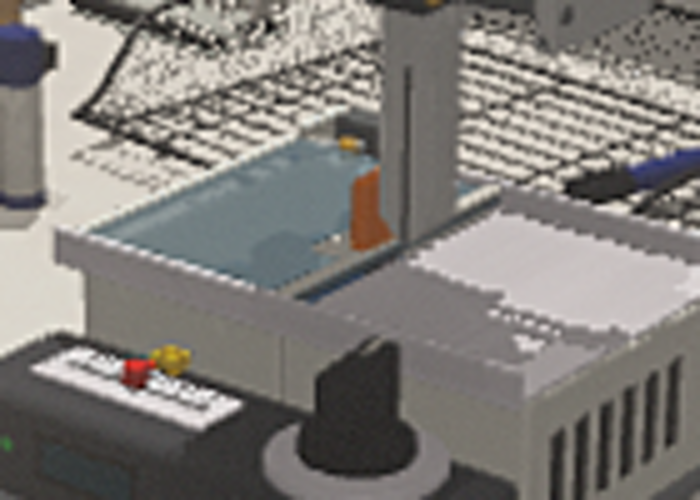

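Emit:
{"op": "carry_out", "data": {
  "moves": [
    [[0, 0, -0.05, 0, 0, 0, 0], [0, 0, -0.1, 0, 0, 0, 0], [0, 0, -0.15, 0, 0, 0, 0], [0, 0, -0.2, 0, 0, 0, 0], [0, 0, -0.2, 0, 0, 0, 0], [0, 0, -0.2, 0, 0, 0, 0], [0, 0, -0.2, 0, 0, 0, 0], [0, 0, -0.2, 0, 0, 0, 0], [0, 0, -0.2, 0, 0, 0, 0], [0, 0, -0.2, 0, 0, 0, 0]]
  ]
}}

```text
clock: 51.5
tool_pos: [0.5508, -0.0333, 0.11]
tool_rot: [0.489, 0.509, -0.49, 0.512]
force: [0.9, -20.1, 5.1]
gripper_width: 0.0006
```

```bash
python3 - <<'E'
from h import *
s=bot.get_state(); print(s['tool_pos'],wf(s['tool_pos']),s['gripper_width'],s['force'])
E
```

```text
[ 0.55080165 -0.033314    0.10998809] [ 0.02439929 -0.01374301] 0.0005563834301304155 [  0.91095597 -20.07421603   5.12548235]
```

Force doubled with only 0.1 mm of travel: the gate is at its stop. Back off and check.

Emit:
{"op": "carry_out", "data": {
  "moves": [
    [[0, 0, 0.5, 0, 0, 0, 0], [0, 0, 1, 0, 0, 0, 0], [0, 0, 2, 0, 0, 0, 0], [-2, 0, 2.5, 0, 0, 0, 0], [-5, 0, 3, 0, 0, 0, 0], [-8, 0, 5, 0, 0, 0, 0], [-10, 0, 8, 0, 0, 0, 0], [-10, 0, 12, 0, 0, 0, 0], [-10, 0, 16, 0, 0, 0, 0], [-10, 0, 20, 0, 0, 0, 0]]
  ]
}}

```text
clock: 52.33
tool_pos: [0.5594, -0.2316, 0.21]
tool_rot: [0.489, 0.511, -0.488, 0.512]
force: [0.9, -0.6, -0.6]
gripper_width: 0.0006
```

Emit:
{"op": "carry_out", "data": {
  "moves": [
    [[0, 0, 2, 0, 0, 0, 0], [0, 0, 4, 0, 0, 0, 0], [0, 0, 6, 0, 0, 0, 0], [0, 0, 8, 0, 0, 0, 0], [0, 0, 9, 0, 0, 0, 0], [0, 0, 10, 0, 0, 0, 0], [0, 0, 10, 0, 0, 0, 0], [0, 0, 10, 0, 0, 0, 0], [0, 0, 10, 0, 0, 0, 0], [0, 0, 10, 0, 0, 0, 0]]
  ]
}}

```text
clock: 53.17
tool_pos: [0.5645, -0.3283, 0.2096]
tool_rot: [0.488, 0.512, -0.488, 0.512]
force: [-1.2, 0.2, 0.6]
gripper_width: 0.0001
```

```bash
python3 - <<'E'
from gauge import *
gauge(3)
im=optics.camera('top'); cv2.imwrite('pics/top11.png',cv2.resize(im[170:300,280:410],None,fx=4.6,fy=4.6,interpolation=cv2.INTER_CUBIC));cv2.imwrite('pics/top11f.png',im)
for r in pinpoint('top','gate_tab')[:2]: print(r['score'],wf(bp('top',r['position'],.114)))
b,g,rr=[im[...,i].astype(float) for i in range(3)]
for f in('pics/top9.png','pics/top11.png'):
    a=cv2.imread(f).astype(float); w=np.clip(a[...,2]-a[...,0]-90,0,None)*(a[...,1]<150); w[420:]=0; w[:150]=0
    Y,X=np.mgrid[:w.shape[0],:w.shape[1]]; p=((X*w).sum()/w.sum(),(Y*w).sum()/w.sum()); print(p,wf(bp('top',(279.5+(p[0]+.5)/4.6,169.5+(p[1]+.5)/4.6),.122)))
cv2.imwrite('pics/s25.png',optics.camera('scene'))
s=bot.get_state(); print(s['tool_pos'],s['force'],s['clock'])
E
```

```text
red [319.51 273.83] [-0.0759  0.0464]
yellow [319.32 264.72] [-0.056   0.0464]
0.63 [ 0.01823794 -0.00157449]
(np.float64(510.15949294000313), np.float64(247.86470526481548)) [ 0.02447    -0.10234477]
(np.float64(274.35746884325084), np.float64(253.03093733543972)) [0.0243062  0.00351567]
[ 0.5641089  -0.32942957  0.2094412 ] [-0.34047644 -1.08562156  1.21422147] 53.5667
```

View pics/top11.png

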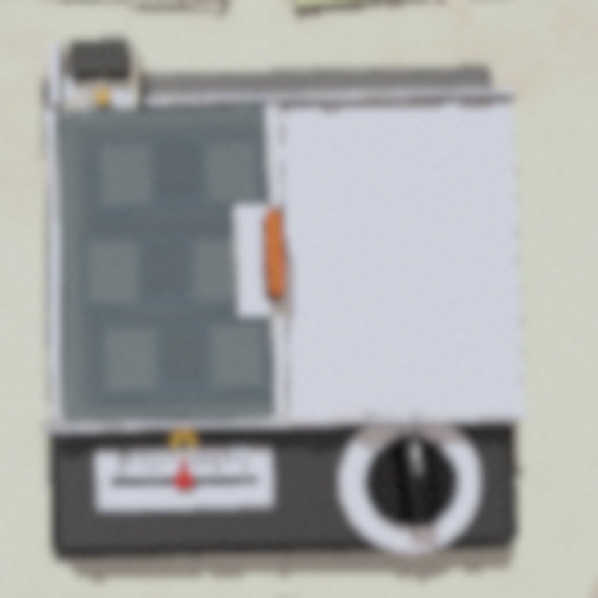

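View pics/s25.png

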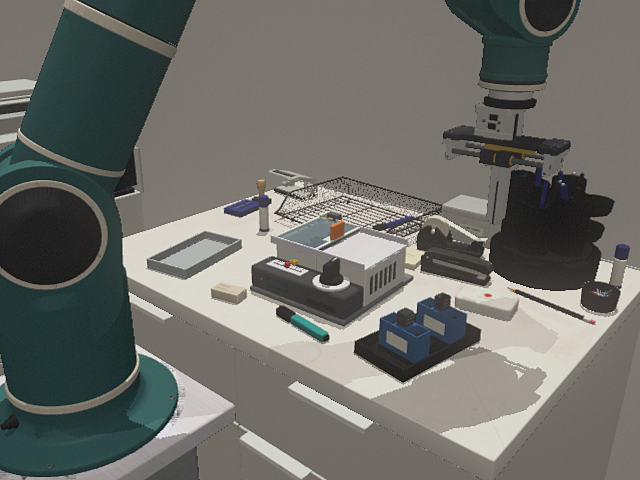

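View pics/top11f.png

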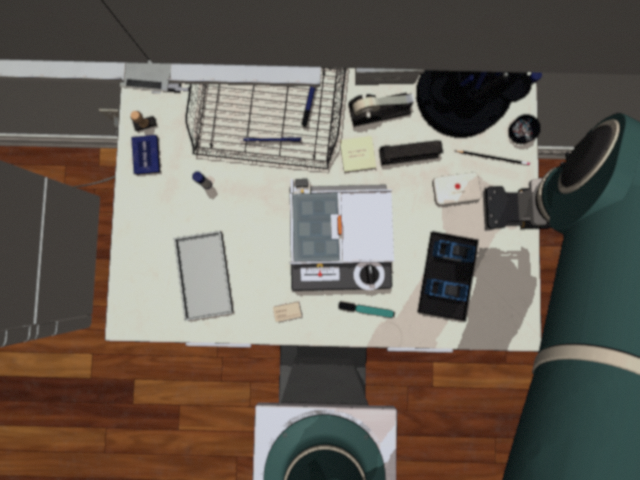

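Gate shut (tab moved ~106 mm), the catch roller looks the same as at the start, pointer at the notch, bystanders in place, and the robot is clear. Handing in.

```bash
python3 -c "
from plant import bot
print(bot.finish_job(), bot.get_state()['clock'])"
```

```text
the job is handed in; nothing more can be done
the job is handed in; nothing more can be done
```

The job is done and handed in at about 54 s, in the order asked. The hand-in gives no verdict.

- **Empty cassettes:** there were two, in bays 1 and 2. Both now stand in the black returns tray.
- **Full cassettes:** all three stand upright in bays 1 to 3. After I placed it, the bay 2 cassette showed about 6 mm further left than before. It was still flat inside its bay, so I left it.
- **Gauge:** I turned the knob about 154° clockwise. The last top-camera check put the red pointer and the rider notch at the same feeder y (0.0464 m each). The rider was not shifted.
- **Gate:** I pushed it by its tab to the hard stop, where the force rose from 11 to 20 N with only 0.1 mm of movement. The images show the tab moved about 106 mm.
- **Catch:** the roller looks as it did at the start. There is no direct reading of the catch, so I infer that it snapped in from the hard stop and that view.
- **Detector disagreement:** the trained detector's pointer and rider readings scattered by up to about 1 cm, and one top-camera hit was not on the gauge. I relied on colour centroids and the pictures for the gauge instead.
- **Other things on the desk:** in the last pictures they stand where they were.

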